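# Roll the tin onto its mark and take the picture

## Task

Get the shot ready and take it: stand the spice jars that are in the picture back upright on the wooden tray with the other one, then roll the tin along the mat - roll it, don't pick it up, squeeze it or just skid it - until it rests square on the tape mark. When it lies still, press the camera's red release halfway to its stop, keep it there for a second so that it can focus, then press it all the way down to take the picture, and let go; leave the other things where they stand.

Things in the scene. Friction and masses are not known exactly. Their poses are not given: they have to be found in the camera images.
- mat: Grey silicone mat with a white printed ruler, 160 mm wide (its x) by 440 mm long (its y), 4 mm thick, fixed on the worktop; its long side runs roughly left to right, within 0.12 rad of world y. Origin: centre of its underside. The camera stands just beyond its +y (left) end. The mat resists rolling a little: a tin let go at 10 cm/s rolls on about 3 cm.
- mark: Strip of cream masking tape stuck flat across the mat, 130 mm along its x, 20 mm wide along its y, no thickness to speak of. Origin: centre of the strip on the mat's top (4 mm above the worktop). Its y points to the camera. It is parallel to the mat, but its place along the mat varies by 90 mm.
- tin: White food tin with a printed label, a plain cylinder of 75 mm diameter and 110 mm length, about 0.5 kg, lying on its side near the -y (right) end of the mat, square to it within 0.05 rad, free to roll. Origin: centre of the end face nearer the robot; z runs along its axis. Pushed gently from behind its middle it rolls, square to its own axis; a push does not turn it.
- tin_mid (a point): The middle of the tin, on its axis, 55 mm from either end; 42 mm above the worktop while the tin lies on the mat.
- jar_red: Glass spice jar with a red cap, upright, 45 mm diameter, 108 mm tall, about 0.11 kg (the cap is the top 21 mm). Origin: centre of its underside. Two of the three spice jars stand on the mat between the tin and the camera, the third already stands on the tray; which is which varies.
- jar_green: Glass spice jar with a green cap, 41 mm diameter, 108 mm tall, else like the red one.
- jar_yellow: Glass spice jar with a yellow cap, 44 mm diameter, 106 mm tall, else like the red one.
- tray: Shallow pale wooden spice tray, fixed, to the right of the mat: outside 195 mm along its x and 105 mm along its y, walls 4 mm thick, rim 18 mm above the worktop, flat inner floor 187 x 97 mm at 4 mm. Origin: centre of its underside. The three jars fit in a row along its x.
- camera: Dark grey compact camera with silver top plate on a small tripod, fixed, looking along the mat (toward the mat's -y). Origin: on the worktop under its middle; z up, x out of its back, y toward the robot. Body 112 mm along y, 36 mm along x, top plate 110 mm above the worktop; the lens reaches 58 mm from the origin on the -x side; finder housing in the middle, 118 mm high.
- release_top (a point): Centre of the top of the red round release button: 19 mm diameter, 124.5 mm above the worktop, on the end of the camera's top nearer the robot. Pressed straight down: 3.5 mm of soft travel (0.6 to 2.6 N) to the halfway stop, where it takes 6 N to go on, then 3.5 mm more to the bottom (9.5 N). Let go, it springs back up. Nothing within 25 mm stands above its fully pressed top.
- focus (a joint): First stage of the release button, m: 0 free, 0.0035 at the halfway stop (focus).
- shutter (a joint): Second stage of the release button, m: 0 while the button is at or above the halfway stop, 0.0035 when it is fully down (picture taken).
- glass: Clear tea glass, 81 mm diameter, 101 mm tall, standing behind the mat; bystander. Origin: centre of its underside.
- salt: Salt shaker, 44 mm diameter, 90 mm tall, upright, behind the camera end of the mat; bystander. Origin: centre of its underside.
- mug: White mug, 82 mm across without its handle, 91 mm tall, behind the mat; bystander. Origin: centre of its underside.
- tape: Roll of cream masking tape lying flat, 104 mm diameter, 25 mm tall, behind the camera end of the mat; bystander. Origin: centre of its underside.
- lemon: Lemon, 72 x 55 x 56 mm, on the worktop behind the tin's end of the mat; bystander. Origin: its underside.
- garlic: Head of garlic, 60 mm across, on the worktop behind the tray; bystander. Origin: its underside.
Not all that is in view belongs to the job. There is more than one size of the jar_red; the one meant has the size given above.

How it is judged:
On the way, in this order (a step that is already met when the one before it is completed fails the run):
1. all three spice jars stand upright on the tray (x of jar_red in the frame of tray between -0.09 and 0.09 m and y of jar_red in the frame of tray between -0.045 and 0.045 m and z of each of jar_red, jar_green, jar_yellow in the frame of tray below 0.01 m and angle between each of jar_red, jar_green, jar_yellow's own z axis and vertical below 0.12 rad and x of jar_green in the frame of tray between -0.09 and 0.09 m and y of jar_green in the frame of tray between -0.045 and 0.045 m and x of jar_yellow in the frame of tray between -0.09 and 0.09 m and y of jar_yellow in the frame of tray between -0.045 and 0.045 m), for 0.2 s.
2. the tin is rolling: it has turned over half a turn on its way (angle between tin's own x axis and vertical below 0.6 rad).
3. the tin lies still and square on the tape mark (y of tin_mid in the frame of mark between -0.01 and 0.01 m and x of tin_mid in the frame of mark between -0.035 and 0.035 m and angle between the z axis of tin and the x axis of mark, either way round below 0.12 rad and height (world z) of tin_mid below 0.048 m and linear speed of tin below 0.01 m/s), for 0.3 s.
4. the release is held at its halfway stop (value of joint focus above 0.0028 m and value of joint shutter below 0.0012 m), for 0.5 s.
5. the release is pressed fully down (value of joint shutter above 0.0028 m and y of tin_mid in the frame of mark between -0.01 and 0.01 m and x of tin_mid in the frame of mark between -0.035 and 0.035 m and angle between the z axis of tin and the x axis of mark, either way round below 0.12 rad and height (world z) of tin_mid below 0.048 m), for 0.05 s.
At the end, for the whole second after the job is handed in: The three jars stand upright on the tray; the tin lies still on the mat with its middle within 10 mm of the tape's centre line and within 35 mm of its middle along the strip, square to it within 0.12 rad; the release button is free again (all of step 1 and all of step 3 and value of joint each of focus, shutter below 0.0008 m); the robot touches nothing.
It fails at once if the tin is lifted off the mat (height (world z) of tin_mid above 0.055 m).
It fails at once if the tin is squeezed or pressed with more than 25 N (contact force between the fingers and tin above 25 N).
It fails at once if the picture is taken while the tin is not on its mark (value of joint shutter above 0.0015 m and not (y of tin_mid in the frame of mark between -0.01 and 0.01 m and x of tin_mid in the frame of mark between -0.035 and 0.035 m and angle between the z axis of tin and the x axis of mark, either way round below 0.12 rad and height (world z) of tin_mid below 0.048 m)).
It fails at once if the camera is pushed with more than 30 N (contact force between anything else and camera above 30 N).
It fails at once if a spice jar is knocked over, or the glass, salt shaker, mug, tape roll, lemon or garlic is moved by more than 20 mm (angle between any of jar_red, jar_green, jar_yellow's own z axis and vertical above 0.7 rad or distance of any of glass, salt, mug, tape, lemon, garlic from where it was at the start of the episode above 0.02 m).
It also fails if it takes over 72 s, if anything falls off the work surface, if the arm or the gripper's body presses on something with over 40 N, if the wrist force passes 120 N, or if a joint passes its speed limit or range.

## Robot

A 6-joint arm with a two-finger parallel gripper is mounted at the origin on a cart in front of the work surface, level with it; the furniture and walls round the work are solid. World frame = base frame: x ahead of the robot, y to its left, z up, the work surface at z = 0. Lengths are in m, angles in rad, forces in N, time in s.
With the tool pointing down it reaches from about 0.25 to 0.725 m from the base axis. Payload 4 kg.
Tool frame: the origin (TCP) lies midway between the tips of the shut fingers; the grasp point (between the pads) lies 19 mm behind it (grasp_offset is the distance from the TCP to the grasp point, in m); z points along the fingers, y is the line along which they close (so a half turn about z gives the same grasp; the last joint's range is limited). The gripper opens to 85 mm and grips with 20 to 120 N. Pads are 22 mm wide; open, the fingers measure 114 mm over their backs; the gripper's body (76 mm by 85 mm) begins 54 mm behind the grasp point. The pads swing forward as they close: fully open they stand 13 mm farther back than shut.
Start: joints at [-1.342, 0.241, 0.005, 1.335, 0, 1.571], TCP at [0.113, -0.487, 0.231] pointing down, gripper open.
Joint ranges: [-2.72, 2.72], [-1.05, 1.87], [-1.09, 1.28], [-1.99, 2.15], [-1.42, 1.44], [-3.14, 3.14]. Speed limits (rad/s): [2.79, 2.79, 3.14, 3.14, 3.14, 3.14].

## Interface

Orientations are given as a unit quaternion [w, x, y, z].
In Python, from cell import read_state, read_camera, job_done, outline_of, tip_of, grasp_offset gives the robot as it stands.
- The arm moves only by the tool carry_out, never from a script. Its argument "commands" is a list of rows, each an object with "dr": the turn, a rotation vector about the tool's x, y, z in rad, a list of three; "xyz": the shift along the tool's x, y, z in units of 40 mm (1.0 is 40 mm), a list of three; "jaw": the closure, from 0 (fully open) to 1 (shut). In form: [{"dr": [wx, wy, wz], "xyz": [dx, dy, dz], "jaw": jaw}, ...]. A call has 1 to 5 rows; each row is the pose to reach, as a shift and turn from the pose commanded when the call began, along the tool's axes at that moment; what a row does not reach only later rows make up. A row lasts 1/10 s, in which the tool goes at most 50 mm and 8.59 degrees, less where a joint would pass 70% of its speed; a pose out of reach is approached as far as the arm can. A call with a gripper value outside its range is refused whole. The fingers move at their own pace and stop on an object; "squeeze" is the grip in N (left out, the last holds). Time passes only in rows, so rows that repeat a pose let the fingers close. It gives the time, the measured TCP pose, the force, the opening and the grip force at its end, in the units of the state.
- read_state(): the state, without advancing time (a new reading comes with each control period).
- read_camera(name): name is "scene" or "side" or "wrist"; returns a dict with "pixels" (384x512x3 uint8, red, green, blue), "mtx" (3x3 intrinsics, pixels), "k1" (the pictures are not rectified: a ray, as slopes to the right and down, at radius r is drawn at 1 + k1 r^2 times it, then the intrinsics apply), "world_to_cam" (4x4, takes a point from world to camera coordinates); the wrist camera has in their place "T_tool_cam" (4x4, takes a point from camera to tool coordinates, whose origin is the TCP and whose axes are the flange's). Camera axes: x right, y down, z forward; pixel columns grow to the right and rows downward; lengths in m; the calibration is good to about 2 mm. A picture is of the moment at which its call begins: read the wrist's pose just before it. There is no depth.
- job_done(): hands the job in; it is judged then, once.
Trained networks look in the newest picture that a camera, given by its name, has taken for a name from the list of things; names that differ only in an ending like _2 or _b are one class to them, and where a whole thing is asked for, a point or a joint stands for the part that bears it (a point fixed in the world has none). Each returns a list of dicts, best first, with "conf" (0 to 1); they miss things now and then, are a little off and sometimes report something else, mostly with a low value. They report only what shows in the picture. A call takes as long as a camera call. They do not tell look-alikes from the thing itself.
- outline_of(camera, query): "pixels" (384x512 bool, what is visible of it) and "at" ([column, row] in pixels, amid what is visible of it).
- tip_of(camera, query): "at" ([column, row] in pixels: a listed point, or the origin of a listed thing).
The state is a dict: "time": time; "joint_pos": joint angles; "joint_velocities": joint speeds; "joint_torque": joint torques, N m; "position": TCP position; "orientation": TCP orientation; "wrist_force": force on the tool from outside, world axes, zero at the start; "moment": the same for the moment, N m; "width": finger opening in m; "gripper_force": force on a finger pad.
Only numpy, scipy, OpenCV 4.12 (cv2) and the standard library are available. Lean on these libraries where they do the work, as an engineer would, in place of code of your own. Each camera call takes 0.05 s, during which the arm holds its last target. There are 200 camera calls.

## Working session

There is one attempt and no reset: what is moved stays moved. The work goes in short steps, Python scripts to look and compute and a tool call to move; the robot and the scene stay as the last step left them, time stands still between calls to the robot, and variables do not carry over. Pictures are saved under pics/ and viewed, at most 11 in all, crops included, and the job is handed in when it is done.

Besides the shell and the picture viewer there is one more tool, called after "Call:" as a command line: name --argument value ..., lists and objects as JSON in quotes. carry_out: Moves the arm, as the interface text tells. Its arguments: {"type":"object","properties":{"commands":{"type":"array","items":{"type":"object","properties":{"dr":{"type":"array","items":{"type":"number"}},"xyz":{"type":"array","items":{"type":"number"}},"jaw":{"type":"number"}}}},"squeeze":{"type":"number"}},"required":["commands"]}

```bash
mkdir -p pics; ls
cat > h.py <<'E'
import numpy as np, cv2
from scipy.spatial.transform import Rotation as R
from cell import *
def ray(c,px,pose=None):
    "world origin and direction of pixel px"
    p=cv2.undistortPoints(np.array([[px]],float),np.array(c['mtx'],float),np.array([c['k1'],0,0,0],float))[0,0]
    d=np.array([p[0],p[1],1.])
    if 'world_to_cam' in c:
        T=np.linalg.inv(np.array(c['world_to_cam']))
    else:
        T=pose@np.array(c['T_tool_cam'])
    return T[:3,3],T[:3,:3]@d
def at_z(c,px,z,pose=None):
    o,d=ray(c,px,pose); return o+d*(z-o[2])/d[2]
def proj(c,P,pose=None):
    T=np.array(c['world_to_cam']) if 'world_to_cam' in c else np.linalg.inv(pose@np.array(c['T_tool_cam']))
    P=np.atleast_2d(P).astype(float); q=P@T[:3,:3].T+T[:3,3]
    s=q[:,:2]/q[:,2:]; s=s*(1+c['k1']*(s**2).sum(1,keepdims=True)); K=np.array(c['mtx'])
    return s*[K[0,0],K[1,1]]+K[:2,2]
def pose():
    s=read_state(); T=np.eye(4); q=s['orientation']; T[:3,:3]=R.from_quat([q[1],q[2],q[3],q[0]]).as_matrix(); T[:3,3]=s['position']; return T
def save(c,n): cv2.imwrite('pics/'+n,np.array(c['pixels'])[:,:,::-1])
def tri(rays):
    A=np.zeros((3,3));b=np.zeros(3)
    for o,d in rays:
        d=d/np.linalg.norm(d);M=np.eye(3)-np.outer(d,d);A+=M;b+=M@o
    return np.linalg.solve(A,b)
E
python3 - <<'E'
from h import *
np.set_printoptions(precision=4,suppress=True)
s=read_state(); print(s); print(grasp_offset() if callable(grasp_offset) else grasp_offset)
cs={}
for n in ['scene','side']:
    c=cs[n]=read_camera(n); save(c,n+'0.png'); print(n,np.linalg.inv(np.array(c['world_to_cam']))[:3,3])
    for q in ['jar_red','jar_green','jar_yellow','tin','tin_mid','mark','mat','tray','camera','release_top']:
        print(q,[( [round(float(v)) for v in r['at']],round(r['conf'],2)) for r in tip_of(n,q)], [([round(float(v)) for v in r['at']],round(r['conf'],2),int(np.sum(r['pixels']))) for r in outline_of(n,q)] if q[:3]=='jar' or q=='mark' else '')
E
```

```text
pics
{'time': 0.0, 'joint_pos': array([-1.342 ,  0.2414,  0.0037,  1.3352, -0.    ,  1.5708]), 'joint_velocities': array([0.0027, 0.0004, 0.0008, 0.0012, 0.0002, 0.0001]), 'joint_torque': array([  0.001 , -37.2319,  25.2408,   0.0168,   0.0002,   0.    ]), 'position': array([ 0.1132, -0.4864,  0.2304]), 'orientation': array([-0.001 ,  0.9935,  0.1141, -0.0001]), 'wrist_force': array([0.7588, 0.0291, 0.5441]), 'moment': array([-0.0072, -0.018 ,  0.0106]), 'gripper_force': 0.0, 'width': 0.0855545168211531}
0.0187
scene [0.0635 0.4948 0.8618]
jar_red [([318, 143], 0.95), ([334, 177], 0.94), ([336, 151], 0.59)] [([322, 122], 0.81, 736), ([336, 161], 0.6, 487), ([341, 135], 0.52, 166)]
jar_green [([227, 265], 0.66)] [([226, 254], 0.79, 609)]
jar_yellow [([254, 235], 0.79)] [([253, 221], 0.59, 529)]
tin [([300, 207], 0.57)] 
tin_mid [([282, 199], 0.8)] 
mark [([231, 261], 0.66)] [([243, 271], 0.42, 145)]
mat [([252, 240], 0.72)] 
tray [([323, 168], 0.69), ([151, 269], 0.21)] 
camera [([208, 214], 0.52)] 
release_top [([175, 309], 0.57)] 
side [0.0043 0.9106 0.7171]
jar_red [([309, 185], 0.69), ([297, 170], 0.58)] [([300, 155], 0.61, 346), ([314, 174], 0.58, 298), ([255, 243], 0.27, 104)]
jar_green [([246, 243], 0.85)] [([248, 233], 0.74, 526), ([283, 199], 0.37, 541)]
jar_yellow [([261, 227], 0.66)] [([265, 216], 0.64, 390), ([198, 222], 0.49, 396)]
tin [([294, 207], 0.56)] 
tin_mid [([282, 196], 0.83), ([259, 187], 0.74)] 
mark [] [([256, 242], 0.42, 55)]
mat [([259, 231], 0.86)] 
tray [([302, 186], 0.97)] 
camera [([206, 286], 0.95), ([267, 177], 0.53)] 
release_top [([263, 229], 0.71), ([260, 232], 0.66), ([219, 254], 0.45)]
```

Run:
```python
import cv2
a=cv2.imread('pics/scene0.png')[80:350,100:420]; cv2.imwrite('pics/v1.png',cv2.resize(a,None,fx=2.2,fy=2.2,interpolation=cv2.INTER_CUBIC))
a=cv2.imread('pics/side0.png')[120:320,150:380]; cv2.imwrite('pics/v2.png',cv2.resize(a,None,fx=2.9,fy=2.9,interpolation=cv2.INTER_CUBIC))
```

```text
(no output)
```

View pics/v1.png

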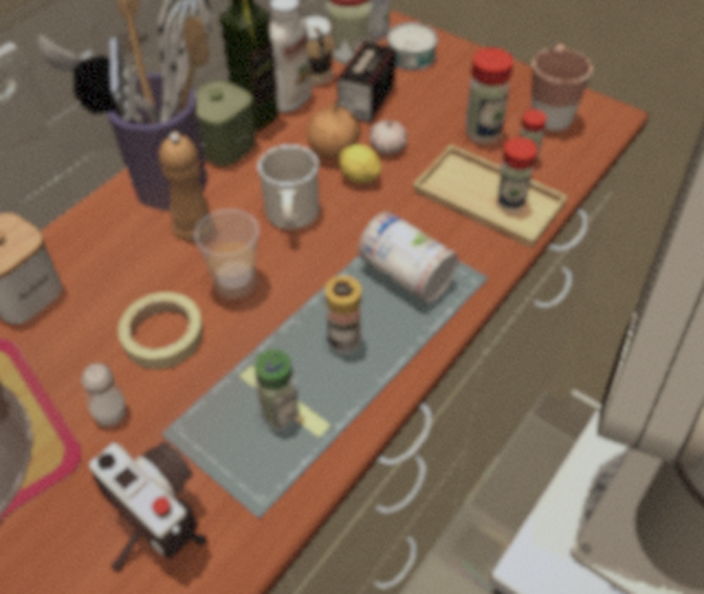

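View pics/v2.png

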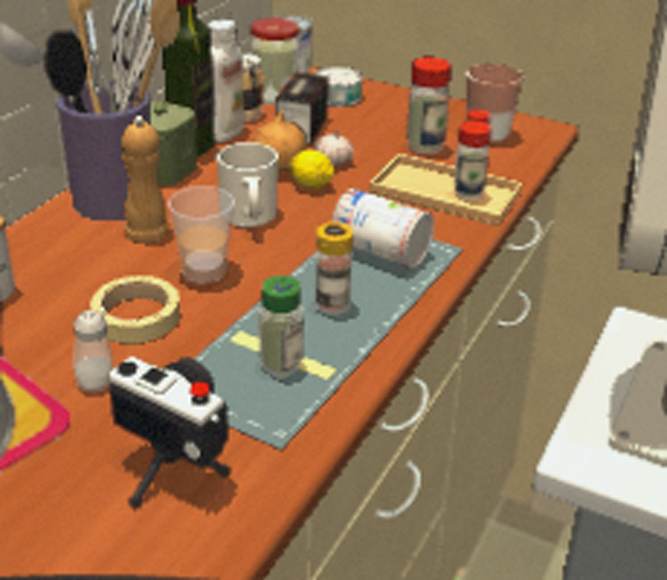

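The scene shows a green jar (scene px 227,265) on the tape and a yellow one (254,235), both on the mat. The tin is at (286,195) and the release at (173,310).

There are three red-capped jars: one on the tray (335,161), a larger one behind it (322,122) and a small one to its right (341,137). The one on the tray fits, because the third jar already stands there. I'll check its height before acting.

```bash
cat > m1.py <<'E'
from h import *
import json
np.set_printoptions(precision=4,suppress=True)
C={n:read_camera(n) for n in ['scene','side']}
def best(n,q,near=None):
    L=tip_of(n,q)
    if near is not None: L=sorted(L,key=lambda r:np.hypot(*(np.array(r['at'])-near)))
    return np.array(L[0]['at'],float) if L else None
for q,z,near in [('jar_green',.004,(227,265)),('jar_yellow',.004,(254,235)),('jar_red',.004,(334,177)),('tin_mid',.0415,(282,199)),('tray',0,(323,168)),('release_top',.1245,(175,309)),('mat',0,(252,240)),('mark',.004,(231,261))]:
    P=[best('scene',q,near)]
    P0=at_z(C['scene'],P[0],z); print(q,'scene',P0,end=' ')
    b=best('side',q,proj(C['side'],P0)[0])
    if b is not None: print('side',at_z(C['side'],b,z),'tri',tri([ray(C['scene'],P[0]),ray(C['side'],b)]),end='')
    print()
# jar silhouettes: vertical extents
for n in C:
    for q in ['jar_red','jar_green','jar_yellow']:
        for r in outline_of(n,q):
            ys,xs=np.nonzero(r['pixels']); print(n,q,round(r['conf'],2),xs.min(),xs.max(),ys.min(),ys.max())
# tape, mat, tray colour masks
for n in C:
    im=np.array(C[n]['pixels']); hsv=cv2.cvtColor(im,cv2.COLOR_RGB2HSV)
    for q in ['mat','tray','mark','tin']:
        L=outline_of(n,q)
        for r in L[:1]:
            m=r['pixels'].astype(np.uint8); h=cv2.convexHull(np.argwhere(m)[:,::-1].astype(np.int32))
            ap=cv2.approxPolyDP(h,3,True)[:,0]
            print(n,q,round(r['conf'],2),int(m.sum()),'poly',[list(np.round(at_z(C[n],p,{'mat':.004,'tray':.018,'mark':.004,'tin':.04}[q])[:2],3)) for p in ap], ap.tolist())
E
python3 m1.py
```

```text
Traceback (most recent call last):
  File "m1.py", line 11, in <module>
    P0=at_z(C['scene'],P[0],z); print(q,'scene',P0,end=' ')
  File "h.py", line 14, in at_z
    o,d=ray(c,px,pose); return o+d*(z-o[2])/d[2]
        ~~~^^^^^^^^^^^
  File "h.py", line 6, in ray
    p=cv2.undistortPoints(np.array([[px]],float),np.array(c['mtx'],float),np.array([c['k1'],0,0,0],float))[0,0]
      ~~~~~~~~~~~~~~~~~~~^^^^^^^^^^^^^^^^^^^^^^^^^^^^^^^^^^^^^^^^^^^^^^^^^^^^^^^^^^^^^^^^^^^^^^^^^^^^^^^^^
cv2.error: OpenCV(4.12.0) /io/opencv/modules/calib3d/src/undistort.dispatch.cpp:538: error: (-215:Assertion failed) npoints >= 0 && src.isContinuous() && (depth == CV_32F || depth == CV_64F) in function 'undistortPoints'
```

```bash
python3 - <<'E'
s=open('m1.py').read()
s=s.replace("    P=[best('scene',q,near)]\n","    P=[best('scene',q,near)]\n    if P[0] is None or np.hypot(*(P[0]-near))>25: print(q,'missed',P); P=[np.array(near,float)]\n")
open('m1.py','w').write(s)
E
python3 m1.py
```

```text
jar_green scene [0.4435 0.1426 0.004 ] side [0.4514 0.1407 0.004 ] tri [0.4458 0.1442 0.007 ]
jar_yellow scene [0.4493 0.0293 0.004 ] side [0.4356 0.0416 0.004 ] tri [ 0.4517  0.0197 -0.0133]
jar_red scene [ 0.404  -0.3124  0.004 ] side [ 0.4189 -0.3406  0.004 ] tri [ 0.3945 -0.2797  0.0385]
tin_mid missed [None]
tin_mid scene [ 0.4489 -0.1049  0.0415] side [ 0.4538 -0.1115  0.0415] tri [ 0.4467 -0.0989  0.0497]
tray scene [ 0.4345 -0.318   0.    ] side [ 0.4369 -0.3036  0.    ] tri [ 0.4458 -0.3364 -0.0195]
release_top scene [0.4138 0.3411 0.1245] side [0.4189 0.3393 0.1245] tri [0.4147 0.3421 0.1271]
mat scene [0.4458 0.0403 0.    ] side [0.4455 0.0482 0.    ] tri [ 0.4519  0.0341 -0.0118]
mark scene [0.4506 0.1298 0.004 ] side [0.448  0.1264 0.004 ] tri [0.4466 0.1318 0.0091]
scene jar_red 0.69 325 342 142 176
scene jar_red 0.51 336 347 130 147
scene jar_green 0.75 216 235 239 274
scene jar_yellow 0.56 154 191 213 247
side jar_red 0.71 307 319 162 188
side jar_red 0.71 292 304 139 172
side jar_green 0.86 238 254 216 249
side jar_yellow 0.56 258 271 196 228
scene mat 0.87 5653 poly
[... 1742 characters left out ...]
at64(0.591), np.float64(0.136)], [np.float64(0.595), np.float64(0.183)], [np.float64(0.623), np.float64(0.205)], [np.float64(0.706), np.float64(0.154)], [np.float64(0.708), np.float64(0.106)], [np.float64(0.668), np.float64(0.076)], [np.float64(0.625), np.float64(0.087)]] [[211, 230], [202, 237], [191, 238], [181, 223], [189, 216], [203, 215], [211, 220]]
side tin 0.82 562 poly [[np.float64(0.373), np.float64(-0.082)], [np.float64(0.379), np.float64(-0.049)], [np.float64(0.451), np.float64(-0.061)], [np.float64(0.522), np.float64(-0.136)], [np.float64(0.512), np.float64(-0.187)], [np.float64(0.409), np.float64(-0.175)]] [[296, 208], [291, 212], [274, 205], [266, 191], [274, 186], [297, 194]]
```

Call:
carry_out --commands '[{"dr": [0,0,0.15],"xyz": [1.1,-0.45,-0.2],"jaw": 0.2},{"dr": [0,0,0.264],"xyz": [2.2,-0.9,-0.4],"jaw": 0.2},{"dr": [0,0,0.264],"xyz": [3.3,-1.35,-0.6],"jaw": 0.2},{"dr": [0,0,0.264],"xyz": [4.4,-1.8,-0.8],"jaw": 0.2},{"dr": [0,0,0.264],"xyz": [5.5,-2.25,-1.0],"jaw": 0.2}]' --squeeze 25

```text
time: 3.75
position: [0.3086, -0.3482, 0.2719]
orientation: [0.0, 1.0, -0.018, 0.0]
wrist_force: [0.9, -0.4, 0.6]
width: 0.0682
gripper_force: 0.0
```

Call:
carry_out --commands '[{"dr": [0,0,0],"xyz": [1.0,-0.7,-0.2],"jaw": 0.2},{"dr": [0,0,0],"xyz": [1.8,-1.4,-0.4],"jaw": 0.2},{"dr": [0,0,0],"xyz": [1.8,-1.4,-0.4],"jaw": 0.2}]'

```text
time: 4.05
position: [0.3851, -0.2933, 0.2883]
orientation: [0.0, 1.0, -0.014, 0.002]
wrist_force: [-0.1, 0.7, 0.6]
width: 0.0683
gripper_force: 0.0
```

Run:
```python
from h import *
np.set_printoptions(precision=4,suppress=True)
T=pose(); c=read_camera('wrist'); save(c,'w1.png'); print(T); print(c['T_tool_cam'],c['mtx'],c['k1'],read_state()['time'])
for i in [(0,0),(511,0),(511,383),(0,383)]: print(at_z(c,i,0,T))
for q in ['jar_red','tray','tin','tin_mid','mat','mark']:
    z={'tin_mid':.0415,'jar_red':.004,'tray':0,'tin':.0415,'mat':0,'mark':.004}[q]
    print(q,[(np.round(r['at']),round(r['conf'],2),at_z(c,r['at'],z,T)) for r in tip_of('wrist',q)])
```

```text
[[ 0.9996 -0.0277  0.003   0.3851]
 [-0.0277 -0.9996 -0.0003 -0.2933]
 [ 0.003   0.0002 -1.      0.2883]
 [ 0.      0.      0.      1.    ]]
[[-0.0001 -0.9615 -0.2747  0.0696]
 [ 1.     -0.0002  0.0005  0.0006]
 [-0.0006 -0.2747  0.9615 -0.1423]
 [ 0.      0.      0.      1.    ]] [[279.7125   0.     251.0884]
 [  0.     279.7125 195.2561]
 [  0.       0.       1.    ]] -0.049219394583646776 4.1
[0.6315 0.0567 0.    ]
[ 0.6125 -0.6726  0.    ]
[-0.1083 -0.8473  0.    ]
[-0.0741  0.2622  0.    ]
jar_red [(array([268., 152.]), 0.9, array([ 0.402 , -0.3204,  0.004 ])), (array([350.,  72.]), 0.78, array([ 0.5136, -0.4399,  0.004 ]))]
tray []
tin [(array([126., 168.]), 0.66, array([ 0.3903, -0.1161,  0.0415]))]
tin_mid [(array([118., 126.]), 0.95, array([ 0.4482, -0.1128,  0.0415]))]
mat [(array([ 33., 130.]), 0.59, array([0.447, 0.042, 0.   ])), (array([271., 149.]), 0.44, array([ 0.4052, -0.3252,  0.    ]))]
mark []
```

View pics/w1.png

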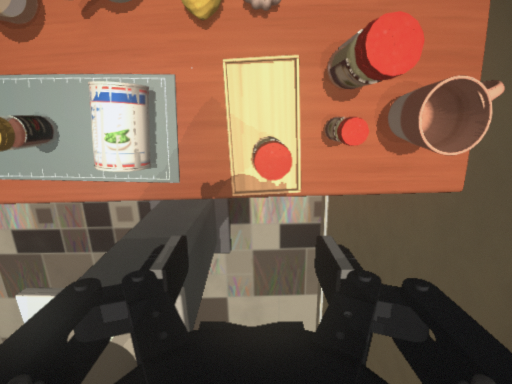

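The wrist picture shows the tray with corners at about (223,59), (299,55), (300,192) and (233,194). The red jar's cap is at (272,160) in the tray's near part, and the tin is at (120,126). The big red jar (390,45) and the small one (350,130) stand outside the tray, so the tray's red jar is the one meant.

```bash
cat > m2.py <<'E'
from h import *
np.set_printoptions(precision=4,suppress=True)
T=np.array([[.9996,-.0277,.003,.3851],[-.0277,-.9996,-.0003,-.2933],[.003,.0002,-1,.2883],[0,0,0,1]])
c=dict(T_tool_cam=[[-.0001,-.9615,-.2747,.0696],[1,-.0002,.0005,.0006],[-.0006,-.2747,.9615,-.1423],[0,0,0,1]],mtx=[[279.7125,0,251.0884],[0,279.7125,195.2561],[0,0,1]],k1=-.049219)
for p in [(223,59),(299,55),(300,192),(233,194)]: print('tray',at_z(c,p,.018,T))
for p in [(175,75),(180,182)]: print('mat',at_z(c,p,.004,T))
im=cv2.imread('pics/w1.png'); hsv=cv2.cvtColor(im,cv2.COLOR_BGR2HSV)
m=((hsv[...,0]<5)|(hsv[...,0]>174))&(hsv[...,1]>200)&(hsv[...,2]>90)
n,l,s,ce=cv2.connectedComponentsWithStats(m.astype(np.uint8))
for i in range(1,n):
    if s[i,4]>150:
        x,y,w,h,a=s[i]; print('cap',s[i],ce[i],at_z(c,ce[i],.112,T), 'dia if z=.112', w/279.7*(.2883+.1423-.112)/1.0)
x=hsv[160,272]; print(x)
for p in [(253,160),(291,160),(272,140),(272,180)]: print(at_z(c,p,.112,T))
for p in [(91,82),(148,84),(95,168),(150,170)]: print('tin',at_z(c,p,.0415,T))
E
python3 m2.py
```

```text
tray [ 0.5316 -0.2599  0.018 ]
tray [ 0.534  -0.3635  0.018 ]
tray [ 0.3407 -0.3679  0.018 ]
tray [ 0.3404 -0.2652  0.018 ]
mat [ 0.5154 -0.1889  0.004 ]
mat [ 0.3585 -0.1818  0.004 ]
[  4 174 228]
[ 0.4061 -0.2969  0.112 ]
[ 0.4049 -0.3404  0.112 ]
[ 0.4281 -0.3188  0.112 ]
[ 0.382  -0.3184  0.112 ]
tin [ 0.5064 -0.0849  0.0415]
tin [ 0.5004 -0.1615  0.0415]
tin [ 0.391  -0.0711  0.0415]
tin [ 0.3856 -0.1506  0.0415]
```

```bash
cat >> m2.py <<'E'
print('---')
def rect(c,T,ys,xs,z):
    pts=np.array([at_z(c,(x,y),z,T)[:2] for x,y in zip(xs,ys)])
    return cv2.minAreaRect((pts*1000).astype(np.float32))
hsv=cv2.cvtColor(im,cv2.COLOR_BGR2HSV)
print(hsv[100,260],hsv[100,226],hsv[100,200],hsv[120,170],hsv[57,262])
m=(hsv[...,0]>15)&(hsv[...,0]<35)&(hsv[...,1]>60)&(hsv[...,2]>70); m[:50]=0;m[200:]=0;m[:,:212]=0;m[:,310:]=0
m=cv2.morphologyEx(m.astype(np.uint8),cv2.MORPH_OPEN,np.ones((2,2)))
n,l,s,ce=cv2.connectedComponentsWithStats(m); i=1+s[1:,4].argmax(); print(s[i])
ys,xs=np.nonzero(l==i); print('tray rect mm',rect(c,T,ys,xs,.018))
# edges left/right/top by row fits
L=np.array([[xs[ys==r].min(),r] for r in range(75,180)]);Rr=np.array([[xs[ys==r].max(),r] for r in range(75,180)])
for e in (L,Rr):
    P=np.array([at_z(c,p,.018,T)[:2] for p in e]); k=np.polyfit(P[:,0],P[:,1],1); print('edge slope',k[0],'y at .437',np.polyval(k,.437))
v=cv2.fitEllipse  # cap
m=((hsv[...,0]<6)|(hsv[...,0]>172))&(hsv[...,1]>150)&(hsv[...,2]>185); n,l,s,ce=cv2.connectedComponentsWithStats(m.astype(np.uint8))
for i in range(1,n):
    if s[i,4]>150: print('cap',s[i],ce[i],at_z(c,ce[i],.112,T))
E
python3 m2.py | sed -n '/---/,$p'
```

```text
---
[ 26  86 239] [ 27  86 234] [  9 158 195] [ 48  18 169] [ 22 100 230]
[ 224   56   78  138 7740]
tray rect mm ((435.0628356933594, -314.80242919921875), (194.55859375, 104.73806762695312), 1.7242752313613892)
edge slope 0.06918240803095274 y at .437 -0.26415351519380886
edge slope 0.031208605601618086 y at .437 -0.36647768494715766
cap [ 366   11   59   65 2935] [394.6286  42.9298] [ 0.5267 -0.4493  0.112 ]
cap [342 117  27  29 602] [354.8638 131.098 ] [ 0.4358 -0.4121  0.112 ]
cap [ 255  143   36   37 1051] [272.6917 160.6518] [ 0.4047 -0.3194  0.112 ]
```

The tray fit measures 194.6 × 104.7 mm against the stated 195 × 105. Its centre is (0.435, -0.315) with yaw +0.03, and the red jar is at tray x = -0.030. Next I'll look over the mat.

Call:
carry_out --commands '[{"dr": [0,0,0],"xyz": [0,-1.1,0],"jaw": 0.2},{"dr": [0,0,0],"xyz": [-0.1,-2.2,0],"jaw": 0.2},{"dr": [0,0,0],"xyz": [-0.1,-3.4,0],"jaw": 0.2},{"dr": [0,0,0],"xyz": [-0.2,-4.6,0],"jaw": 0.2},{"dr": [0,0,0],"xyz": [-0.2,-5.8,0],"jaw": 0.2}]'

```text
time: 4.9
position: [0.3803, -0.0632, 0.2874]
orientation: [0.0, 1.0, -0.019, 0.0]
wrist_force: [0.5, 0.1, 0.4]
width: 0.0682
gripper_force: 0.0
```

Call:
carry_out --commands '[{"dr": [0,0,0],"xyz": [0,-1.2,0],"jaw": 0.2},{"dr": [0,0,0],"xyz": [0,-2.4,0],"jaw": 0.2},{"dr": [0,0,0],"xyz": [0,-3.4,0],"jaw": 0.2},{"dr": [0,0,0],"xyz": [0,-3.4,0],"jaw": 0.2}]'

```text
time: 5.3
position: [0.3868, 0.0166, 0.2873]
orientation: [-0.019, 1.0, 0.007, -0.001]
wrist_force: [0.7, -0.6, -0.2]
width: 0.0685
gripper_force: 0.0
```

Run:
```python
from h import *
import pickle
np.set_printoptions(precision=4,suppress=True)
T=pose(); c=read_camera('wrist'); save(c,'w2.png'); pickle.dump((T,c),open('w2.pkl','wb')); print(T, read_state()['time'])
for q,z in [('jar_yellow',.004),('jar_green',.004),('tin_mid',.0415),('mark',.004)]:
    print(q,[(np.round(r['at']),round(r['conf'],2),at_z(c,r['at'],z,T)) for r in tip_of('wrist',q)])
```

```text
[[ 0.9999  0.0148 -0.0013  0.3868]
 [ 0.0149 -0.9992  0.0371  0.0166]
 [-0.0008 -0.0371 -0.9993  0.2873]
 [ 0.      0.      0.      1.    ]] 5.35
jar_yellow [(array([258., 124.]), 0.71, array([0.4444, 0.0164, 0.004 ]))]
jar_green [(array([170., 122.]), 0.85, array([0.4455, 0.1492, 0.004 ]))]
tin_mid [(array([357., 129.]), 0.67, array([ 0.4418, -0.1165,  0.0415]))]
mark [(array([182., 116.]), 0.7, array([0.4537, 0.1304, 0.004 ])), (array([259., 123.]), 0.29, array([0.4463, 0.0156, 0.004 ]))]
```

View pics/w2.png

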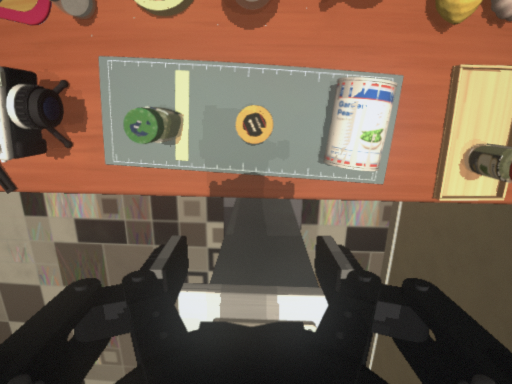

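The picture shows the yellow cap at (254,124), the green cap at (145,125), the tape at (182,115), the tin at (360,122) and the mat's corners. The arm was still settling when I took it, so I'll read the pose again.

Run:
```python
from h import *
import pickle
np.set_printoptions(precision=4,suppress=True)
T=pose(); c=read_camera('wrist'); s=read_state(); T2=pose(); save(c,'w3.png'); pickle.dump((T,c),open('w3.pkl','wb')); print(T,s['time'],s['joint_pos'],s['joint_velocities'],T2[:3,3]-T[:3,3])
im=cv2.imread('pics/w3.png'); hsv=cv2.cvtColor(im,cv2.COLOR_BGR2HSV)
def comp(m,mn=150):
    n,l,st,ce=cv2.connectedComponentsWithStats(m.astype(np.uint8))
    return [(st[i],ce[i],l==i) for i in range(1,n) if st[i,4]>mn]
H,S,V=hsv[...,0],hsv[...,1],hsv[...,2]
print('yellow', hsv[115,245], 'tape',hsv[90,182],'mat',hsv[90,220],'green',hsv[115,140])
for st,ce,l in comp((H>12)&(H<28)&(S>150)&(V>120)): print('yel',st,ce,at_z(c,ce,.110,T))
for st,ce,l in comp((H>40)&(H<80)&(S>120)): print('grn',st,ce,at_z(c,ce,.112,T))
def rect(l,z):
    P=np.array([at_z(c,(x,y),z,T)[:2] for y,x in np.argwhere(l)]); return cv2.minAreaRect((P*1000).astype(np.float32))
for st,ce,l in comp((H>20)&(H<40)&(S>40)&(S<140)&(V>180)): print('tape?',st,ce,rect(l,.004))
for q,z in [('jar_yellow',.004),('jar_green',.004),('tin_mid',.0415),('mark',.004)]:
    print(q,[(np.round(r['at']),round(r['conf'],2),at_z(c,r['at'],z,T)) for r in tip_of('wrist',q)])
```

```text
[[ 0.9999  0.0128 -0.0017  0.3868]
 [ 0.0128 -0.9992  0.0368  0.0158]
 [-0.0012 -0.0369 -0.9993  0.2872]
 [ 0.      0.      0.      1.    ]] 5.6 [ 0.012  -0.0036 -0.1316  1.4439  0.037   3.1406] [ 0.0052 -0.0001 -0.0014 -0.0008 -0.0004 -0.0009] [0.     0.0001 0.    ]
yellow [ 19 142 194] tape [ 32  58 235] mat [ 55  19 151] green [ 52 112 139]
yel [  0   0  37   8 166] [17.6867  2.8494] [0.5752 0.2763 0.11  ]
yel [439   0  43  23 570] [459.3211   8.0421] [ 0.5684 -0.1888  0.11  ]
tape? [133   0  48  10 333] [156.8619   3.6937] ((603.8745727539062, 158.15426635742188), (65.90375518798828, 11.395673751831055), 88.65403747558594)
tape? [ 440   67   72  130 5494] [477.1756 126.3952] ((436.4011535644531, -315.23638916015625), (190.0425262451172, 90.91615295410156), 1.881226897239685)
tape? [ 174   70   15   91 1061] [181.4656 111.5919] ((453.5690612792969, 130.74041748046875), (20.676822662353516, 130.8191375732422), 86.93780517578125)
jar_yellow [(array([257., 122.]), 0.87, array([0.4473, 0.0175, 0.004 ]))]
jar_green [(array([170., 122.]), 0.85, array([0.4449, 0.1479, 0.004 ]))]
tin_mid []
mark [(array([255., 121.]), 0.73, array([0.4488, 0.0198, 0.004 ])), (array([181., 115.]), 0.65, array([0.4556, 0.1298, 0.004 ])), (array([242., 122.]), 0.63, array([0.4461, 0.0403, 0.004 ]))]
```

Call:
carry_out --commands '[{"dr": [0,0,-0.14],"xyz": [0,0,0],"jaw": 0.2},{"dr": [0,0,-0.28],"xyz": [0,0,0],"jaw": 0.2},{"dr": [0,0,-0.42],"xyz": [0,0,0],"jaw": 0.2},{"dr": [0,0,-0.56],"xyz": [0,0,0],"jaw": 0.2},{"dr": [0,0,-0.7],"xyz": [0,0,0],"jaw": 0.2}]'

```text
time: 6.3
position: [0.3868, 0.0168, 0.2873]
orientation: [-0.018, 0.936, 0.353, 0.006]
wrist_force: [0.9, 0.2, 0.6]
width: 0.0683
gripper_force: 0.0
```

Run:
```python
from h import *
import pickle
np.set_printoptions(precision=4,suppress=True)
T,c=pickle.load(open('w3.pkl','rb'))
im=cv2.imread('pics/w3.png'); hsv=cv2.cvtColor(im,cv2.COLOR_BGR2HSV); H,S,V=[hsv[...,i].astype(int) for i in range(3)]
def comp(m,mn=150):
    n,l,st,ce=cv2.connectedComponentsWithStats(m.astype(np.uint8)); return [(st[i],ce[i],l==i) for i in range(1,n) if st[i,4]>mn]
for st,ce,l in comp((H>10)&(H<28)&(S>100)&(V>140)):
    if 220<ce[0]<290: print('yel',st,ce,at_z(c,(st[0]+st[2]/2-.5,st[1]+st[3]/2-.5),.110,T))
for st,ce,l in comp((H>40)&(H<75)&(S>70)):
    if ce[0]<200: print('grn',st,ce,at_z(c,(st[0]+st[2]/2-.5,st[1]+st[3]/2-.5),.112,T))
# cylinder models: project tin outline corners: fit mid & yaw to tin mask
m=((S<45)&(V>175))|(((H>95)&(H<130))&(S>80))
t=m.copy(); t[:,:318]=0; t[:,400:]=0; t[:60]=0; t[178:]=0
t=cv2.morphologyEx(t.astype(np.uint8),cv2.MORPH_CLOSE,np.ones((15,15)))
L=comp(t,800); st,ce,l=max(L,key=lambda a:a[0][4]); print('tin',st,ce)
from scipy.optimize import minimize
def sil(p):
    x,y,w=p; u=np.array([np.cos(w),np.sin(w),0]); v=np.array([-np.sin(w),np.cos(w),0]); a=np.linspace(0,2*np.pi,60)
    ring=.0375*(np.outer(np.cos(a),v)+np.outer(np.sin(a),[0,0,1]))
    P=np.vstack([[x,y,.0415]+s*.055*u+ring for s in (-1,1)])
    M=np.zeros(l.shape,np.uint8); cv2.fillConvexPoly(M,cv2.convexHull((proj(c,P,T)*16).astype(np.int32)),1,shift=4); return M.astype(bool)
def f(p): M=sil(p); return 1-(M&l).sum()/(M|l).sum()
r=min((minimize(f,[.446,-.113,w],method='Nelder-Mead',options=dict(initial_simplex=[[.446,-.113,w],[.456,-.113,w],[.446,-.123,w],[.446,-.113,w+.1]])) for w in (-.1,-.05,0)),key=lambda r:r.fun)
print(r.x,r.fun)
```

```text
yel [235 105  37  39 739] [253.2327 123.9648] [0.4472 0.0201 0.11  ]
grn [123 108  40  36 909] [141.8152 124.6062] [0.4444 0.1448 0.112 ]
tin [ 318   72   78  106 5422] [359.1219 124.7027]
[ 0.447  -0.119  -0.1384] 0.20236920039486672
```

```bash
cat > go.py <<'E'
import sys
from h import *
np.set_printoptions(precision=3,suppress=True)
x,y,z=map(float,sys.argv[1:4]); yaw=float(sys.argv[4]) if len(sys.argv)>4 else np.pi
T=pose(); G=(R.from_euler('z',yaw)*R.from_euler('x',np.pi)).as_matrix()
d=R.from_matrix(T[:3,:3].T@G).as_rotvec(); print('dr',d,'xyz',T[:3,:3].T@(np.array([x,y,z])-T[:3,3])/.04,'t',read_state()['time'],'j',read_state()['joint_pos'])
E
python3 go.py .447 .0185 .2
```

```text
dr [ 0.015 -0.046 -2.42 ] xyz [1.108 1.025 2.181] t 6.3 j [ 0.014 -0.004 -0.132  1.444  0.037  2.435]
```

Call:
carry_out --commands '[{"dr": [0.001,-0.003,-0.145],"xyz": [0.2,0.2,0.4],"jaw": 0.2},{"dr": [0.002,-0.006,-0.29],"xyz": [0.4,0.4,0.8],"jaw": 0.2},{"dr": [0.003,-0.008,-0.435],"xyz": [0.6,0.6,1.2],"jaw": 0.2},{"dr": [0.004,-0.011,-0.58],"xyz": [0.8,0.8,1.7],"jaw": 0.2},{"dr": [0.005,-0.014,-0.725],"xyz": [1.1,1.0,2.2],"jaw": 0.2}]'

```text
time: 6.8
position: [0.4465, 0.0186, 0.1986]
orientation: [-0.014, 0.75, 0.662, 0.005]
wrist_force: [0.9, -0.7, 0.7]
width: 0.0684
gripper_force: 0.0
```

Call:
carry_out --commands '[{"dr": [0,0,-0.145],"xyz": [0,0,0],"jaw": 0.2},{"dr": [0,0,-0.29],"xyz": [0,0,0],"jaw": 0.2},{"dr": [0,0,-0.435],"xyz": [0,0,0],"jaw": 0.2},{"dr": [0,0,-0.58],"xyz": [0,0,0],"jaw": 0.2},{"dr": [0,0,-0.725],"xyz": [0,0,0],"jaw": 0.2}]'

```text
time: 7.3
position: [0.4461, 0.0187, 0.1992]
orientation: [-0.012, 0.466, 0.885, 0.009]
wrist_force: [0.5, -0.3, -0.2]
width: 0.0684
gripper_force: 0.0
```

```bash
python3 go.py .447 .0185 .17
```

```text
dr [ 0.019 -0.025 -0.97 ] xyz [-0.039  0.011  0.728] t 7.3 j [ 0.023  0.162 -0.179  1.241  0.028  0.993]
```

Call:
carry_out --commands '[{"dr": [0.003,-0.004,-0.145],"xyz": [0,0,0],"jaw": 0.2},{"dr": [0.006,-0.008,-0.29],"xyz": [0,0,0.2],"jaw": 0.2},{"dr": [0.009,-0.012,-0.435],"xyz": [0,0,0.4],"jaw": 0.2},{"dr": [0.012,-0.016,-0.58],"xyz": [0,0,0.6],"jaw": 0.2},{"dr": [0.015,-0.019,-0.725],"xyz": [0,0,0.7],"jaw": 0.2}]'

```text
time: 7.8
position: [0.4454, 0.0195, 0.1705]
orientation: [-0.004, 0.122, 0.992, 0.002]
wrist_force: [-0.0, -0.6, 0.3]
width: 0.0682
gripper_force: 0.0
```

Call:
carry_out --commands '[{"dr": [0.003,-0.004,-0.13],"xyz": [0,0,0],"jaw": 0.2},{"dr": [0.005,-0.005,-0.245],"xyz": [0,0,0],"jaw": 0.2},{"dr": [0.005,-0.005,-0.245],"xyz": [0,0,0],"jaw": 0.2}]'

```text
time: 8.1
position: [0.4457, 0.0196, 0.1712]
orientation: [-0.001, 0.003, 1.0, -0.0]
wrist_force: [-0.5, 0.1, -0.1]
width: 0.0681
gripper_force: 0.0
```

```bash
python3 go.py .447 .0185 .051
python3 - <<'E'
from h import *
np.set_printoptions(precision=4,suppress=True)
T=pose(); c=read_camera('wrist'); save(c,'w4.png')
for q,z in [('jar_yellow',.004),('jar_green',.004),('tin_mid',.0415)]:
    print(q,[(np.round(r['at']),round(r['conf'],2),at_z(c,r['at'],z,T)) for r in tip_of('wrist',q)])
E
```

```text
dr [-0.001 -0.001 -0.006] xyz [-0.036 -0.024  3.004] t 8.1 j [ 0.044  0.174 -0.241  1.157 -0.001  0.051]
jar_yellow [(array([252., 179.]), 0.89, array([0.4453, 0.0201, 0.004 ]))]
jar_green [(array([364., 175.]), 0.83, array([0.4412, 0.1471, 0.004 ])), (array([262., 180.]), 0.25, array([0.4464, 0.0316, 0.004 ]))]
tin_mid [(array([117., 192.]), 0.7, array([ 0.4494, -0.1177,  0.0415]))]
```

View pics/w4.png

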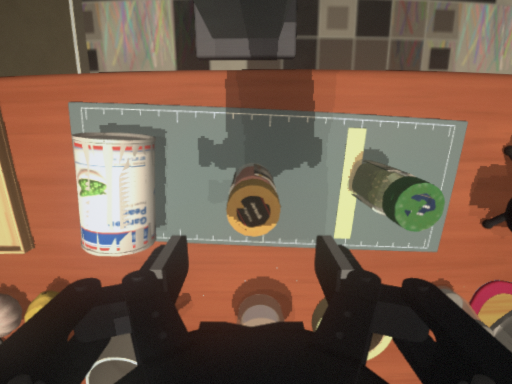

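The yellow cap (253,207) sits centred between the fingers, so I'll descend and grasp.

Call:
carry_out --commands '[{"dr": [0,0,0],"xyz": [0,0,0.7],"jaw": 0.2},{"dr": [0,0,0],"xyz": [0,0,1.4],"jaw": 0.2},{"dr": [0,0,0],"xyz": [0,0,2.1],"jaw": 0.2},{"dr": [0,0,0],"xyz": [0,0,2.7],"jaw": 0.2},{"dr": [0,0,0],"xyz": [0,0,3.0],"jaw": 0.2}]'

```text
time: 8.8
position: [0.4441, 0.0194, 0.0492]
orientation: [-0.002, 0.004, 1.0, -0.0]
wrist_force: [0.4, -0.1, -0.5]
width: 0.068
gripper_force: 0.0
```

Call:
carry_out --commands '[{"dr": [0,0,0],"xyz": [0,0,0],"jaw": 0.5},{"dr": [0,0,0],"xyz": [0,0,0],"jaw": 0.8},{"dr": [0,0,0],"xyz": [0,0,0],"jaw": 0.8},{"dr": [0,0,0],"xyz": [0,0,0],"jaw": 0.8},{"dr": [0,0,0],"xyz": [0,0,0],"jaw": 0.8}]' --squeeze 25

```text
time: 9.3
position: [0.4461, 0.0195, 0.0519]
orientation: [0.0, 0.003, 1.0, -0.0]
wrist_force: [0.8, 0.2, -0.5]
width: 0.0423
gripper_force: 22.8
```

Call:
carry_out --commands '[{"dr": [0,0,0],"xyz": [0,0,-0.6],"jaw": 0.8},{"dr": [0,0,0],"xyz": [0,0,-1.4],"jaw": 0.8},{"dr": [0,0,0],"xyz": [0,-0.4,-2.2],"jaw": 0.8},{"dr": [0,0,0],"xyz": [0,-1.1,-2.8],"jaw": 0.8},{"dr": [0,0,0],"xyz": [0,-2.0,-3.0],"jaw": 0.8}]'

```text
time: 9.8
position: [0.4472, -0.0606, 0.1747]
orientation: [0.003, 0.002, 1.0, -0.001]
wrist_force: [1.8, -0.0, -1.1]
width: 0.0422
gripper_force: 22.9
```

Call:
carry_out --commands '[{"dr": [0,0,0],"xyz": [0,-1.0,0],"jaw": 0.8},{"dr": [0,0,0],"xyz": [-0.1,-2.0,0],"jaw": 0.8},{"dr": [0,0,0],"xyz": [-0.1,-3.0,0],"jaw": 0.8},{"dr": [0,0,0],"xyz": [-0.2,-4.0,0],"jaw": 0.8},{"dr": [0,0,0],"xyz": [-0.2,-4.8,0],"jaw": 0.8}]'

```text
time: 10.3
position: [0.4523, -0.2548, 0.1718]
orientation: [-0.0, 0.004, 1.0, -0.001]
wrist_force: [0.6, 0.4, -0.8]
width: 0.042
gripper_force: 22.8
```

```bash
python3 go.py .4545 -.2964 .053
python3 - <<'E'
from h import *
print(read_state()['width'],pose()[:3,3])
E
```

```text
dr [-0.002 -0.    -0.007] xyz [-0.063 -1.036  2.972] t 10.3 j [-0.512  0.311 -0.058  1.201 -0.001 -0.505]
0.041956306313981714 [ 0.45230027 -0.25475258  0.17179566]
```

Call:
carry_out --commands '[{"dr": [0,0,0],"xyz": [-0.05,-0.6,0],"jaw": 0.8},{"dr": [0,0,0],"xyz": [-0.05,-1.05,0],"jaw": 0.8},{"dr": [0,0,0],"xyz": [-0.05,-1.05,0.7],"jaw": 0.8},{"dr": [0,0,0],"xyz": [-0.05,-1.05,1.4],"jaw": 0.8},{"dr": [0,0,0],"xyz": [-0.05,-1.05,2.0],"jaw": 0.8}]'

```text
time: 10.8
position: [0.4534, -0.2943, 0.0904]
orientation: [-0.001, 0.003, 1.0, -0.0]
wrist_force: [-0.0, -0.3, -1.1]
width: 0.0421
gripper_force: 22.8
```

Call:
carry_out --commands '[{"dr": [0,0,0],"xyz": [0,0,0.5],"jaw": 0.8},{"dr": [0,0,0],"xyz": [0,0,0.8],"jaw": 0.8},{"dr": [0,0,0],"xyz": [0,0,0.93],"jaw": 0.8},{"dr": [0,0,0],"xyz": [0,0,0.96],"jaw": 0.8}]'

```text
time: 11.2
position: [0.4538, -0.2944, 0.053]
orientation: [-0.001, 0.003, 1.0, -0.0]
wrist_force: [0.5, -0.2, -1.1]
width: 0.0419
gripper_force: 22.8
```

```bash
python3 go.py .4545 -.2964 .052
python3 - <<'E'
from h import *
s=read_state(); print(s['wrist_force'],s['width'],pose()[:3,3])
E
```

```text
dr [-0.001 -0.001 -0.006] xyz [-0.017 -0.05   0.025] t 11.2 j [-0.575  0.463 -0.167  0.942 -0.001 -0.569]
[ 0.482666   -0.22957468 -1.07596819] 0.041930506740880925 [ 0.45383298 -0.2943841   0.0530105 ]
```

Down 1 mm, open gently, and retreat upward.

Call:
carry_out --commands '[{"dr": [0,0,0],"xyz": [0,0,0.03],"jaw": 0.8},{"dr": [0,0,0],"xyz": [0,0,0.03],"jaw": 0.4},{"dr": [0,0,0],"xyz": [0,0,0.03],"jaw": 0.3},{"dr": [0,0,0],"xyz": [0,0,0.03],"jaw": 0.3},{"dr": [0,0,0],"xyz": [0,0,0.03],"jaw": 0.3}]'

```text
time: 11.7
position: [0.454, -0.2947, 0.0524]
orientation: [-0.0, 0.003, 1.0, -0.001]
wrist_force: [-0.8, -0.1, -0.3]
width: 0.0595
gripper_force: 0.0
```

Call:
carry_out --commands '[{"dr": [0,0,0],"xyz": [0,0,-0.4],"jaw": 0.3},{"dr": [0,0,0],"xyz": [0,0,-1.2],"jaw": 0.3},{"dr": [0,0,0],"xyz": [0,0,-2.2],"jaw": 0.2},{"dr": [0,0,0],"xyz": [0,0,-3.0],"jaw": 0.2},{"dr": [0,0,0],"xyz": [0,0.8,-3.0],"jaw": 0.2}]'

```text
time: 12.2
position: [0.4576, -0.2666, 0.1775]
orientation: [0.005, 0.005, 1.0, -0.004]
wrist_force: [0.5, 0.5, 0.2]
width: 0.0683
gripper_force: 0.0
```

Call:
carry_out --commands '[{"dr": [0,0,0],"xyz": [0,1.2,0],"jaw": 0.2},{"dr": [0,0,0],"xyz": [0,2.4,0],"jaw": 0.2},{"dr": [0,0,0],"xyz": [0.1,3.6,0],"jaw": 0.2},{"dr": [0,0,0],"xyz": [0.2,4.8,0],"jaw": 0.2},{"dr": [0,0,0],"xyz": [0.2,6.0,0],"jaw": 0.2}]'

```text
time: 12.7
position: [0.4468, -0.0207, 0.172]
orientation: [-0.0, 0.003, 1.0, -0.0]
wrist_force: [2.2, -0.3, 0.5]
width: 0.0683
gripper_force: 0.0
```

Call:
carry_out --commands '[{"dr": [0,0,0],"xyz": [0,1.2,0],"jaw": 0.2},{"dr": [0,0,0],"xyz": [0,2.4,0],"jaw": 0.2},{"dr": [0,0,0],"xyz": [0,3.6,0],"jaw": 0.2},{"dr": [0,0,0],"xyz": [0,4.2,0],"jaw": 0.2},{"dr": [0,0,0],"xyz": [0,4.2,0],"jaw": 0.2}]'

```text
time: 13.2
position: [0.4484, 0.1487, 0.1717]
orientation: [-0.0, 0.0, 1.0, 0.0]
wrist_force: [-1.0, -0.8, 0.5]
width: 0.0684
gripper_force: 0.0
```

```bash
python3 go.py .4435 .146 .052
python3 - <<'E'
from h import *
np.set_printoptions(precision=4,suppress=True)
T=pose(); c=read_camera('wrist'); save(c,'w5.png'); print(T[:3,3])
for q,z in [('jar_green',.004),('tin_mid',.0415)]:
    print(q,[(np.round(r['at']),round(r['conf'],2),at_z(c,r['at'],z,T)) for r in tip_of('wrist',q)])
c=read_camera('scene'); save(c,'s5.png')
for q in ['jar_yellow','jar_red']: print(q,[(np.round(r['at']),round(r['conf'],2),at_z(c,r['at'],.004)) for r in tip_of('scene',q)])
E
```

```text
dr [ 0. -0. -0.] xyz [ 0.122 -0.068  2.993] t 13.2 j [ 0.32   0.223 -0.177  1.171  0.     0.32 ]
[0.4484 0.1487 0.1717]
jar_green [(array([251., 176.]), 0.76, array([0.4441, 0.1477, 0.004 ]))]
tin_mid []
jar_yellow [(array([310., 169.]), 0.65, array([ 0.4669, -0.2913,  0.004 ])), (array([172., 230.]), 0.59, array([0.6498, 0.1481, 0.004 ]))]
jar_red [(array([331., 174.]), 0.9, array([ 0.4023, -0.312 ,  0.004 ])), (array([340., 150.]), 0.73, array([ 0.4358, -0.431 ,  0.004 ])), (array([319., 145.]), 0.71, array([ 0.5061, -0.4117,  0.004 ]))]
```

Call:
carry_out --commands '[{"dr": [0,0,0],"xyz": [0.1,-0.04,0.7],"jaw": 0.2},{"dr": [0,0,0],"xyz": [0.1,-0.04,1.4],"jaw": 0.2},{"dr": [0,0,0],"xyz": [0.1,-0.04,2.1],"jaw": 0.2},{"dr": [0,0,0],"xyz": [0.1,-0.04,2.7],"jaw": 0.2},{"dr": [0,0,0],"xyz": [0.1,-0.04,3.0],"jaw": 0.2}]'

```text
time: 14.0
position: [0.443, 0.1422, 0.0496]
orientation: [-0.002, 0.004, 1.0, -0.001]
wrist_force: [0.2, -0.6, 0.5]
width: 0.0686
gripper_force: 0.0
```

Call:
carry_out --commands '[{"dr": [0,0,0],"xyz": [0,0,0],"jaw": 0.5},{"dr": [0,0,0],"xyz": [0,0,0],"jaw": 0.8},{"dr": [0,0,0],"xyz": [0,0,0],"jaw": 0.8},{"dr": [0,0,0],"xyz": [0,0,0],"jaw": 0.8},{"dr": [0,0,0],"xyz": [0,0,0],"jaw": 0.8}]' --squeeze 25

```text
time: 14.5
position: [0.4447, 0.1439, 0.0521]
orientation: [-0.0, 0.003, 1.0, -0.0]
wrist_force: [0.6, -0.3, -1.1]
width: 0.0425
gripper_force: 25.5
```

Call:
carry_out --commands '[{"dr": [0,0,0],"xyz": [0,0,-0.6],"jaw": 0.8},{"dr": [0,0,0],"xyz": [0,0,-1.4],"jaw": 0.8},{"dr": [0,0,0],"xyz": [0,-0.4,-2.2],"jaw": 0.8},{"dr": [0,0,0],"xyz": [-0.2,-1.1,-3.0],"jaw": 0.8},{"dr": [0,0,0],"xyz": [-0.4,-2.0,-3.4],"jaw": 0.8}]'

```text
time: 15.0
position: [0.4616, 0.0642, 0.191]
orientation: [0.002, 0.001, 1.0, 0.0]
wrist_force: [0.3, -1.2, -1.4]
width: 0.0422
gripper_force: 25.7
```

```bash
python3 go.py .503 -.316 .188
```

```text
dr [ 0.     0.004 -0.003] xyz [-1.061 -9.503  0.077] t 15.0 j [ 0.139  0.193 -0.163  1.211 -0.     0.141]
```

Call:
carry_out --commands '[{"dr": [0,0,0],"xyz": [-0.2,-1.0,0],"jaw": 0.8},{"dr": [0,0,0],"xyz": [-0.3,-2.1,0],"jaw": 0.8},{"dr": [0,0,0],"xyz": [-0.4,-3.2,0],"jaw": 0.8},{"dr": [0,0,0],"xyz": [-0.5,-4.3,0],"jaw": 0.8},{"dr": [0,0,0],"xyz": [-0.6,-5.4,0],"jaw": 0.8}]'

```text
time: 15.5
position: [0.4826, -0.1539, 0.1881]
orientation: [-0.0, 0.003, 1.0, -0.0]
wrist_force: [0.1, 0.1, -0.7]
width: 0.0423
gripper_force: 25.7
```

Call:
carry_out --commands '[{"dr": [0,0,0],"xyz": [-0.1,-1.1,0],"jaw": 0.8},{"dr": [0,0,0],"xyz": [-0.2,-2.2,0],"jaw": 0.8},{"dr": [0,0,0],"xyz": [-0.35,-3.2,0],"jaw": 0.8},{"dr": [0,0,0],"xyz": [-0.45,-3.9,0],"jaw": 0.8},{"dr": [0,0,0],"xyz": [-0.45,-3.9,0],"jaw": 0.8}]'

```text
time: 16.0
position: [0.4998, -0.3121, 0.1874]
orientation: [-0.0, 0.005, 1.0, -0.001]
wrist_force: [-0.2, 1.5, -1.6]
width: 0.0423
gripper_force: 25.7
```

```bash
python3 - <<'E'
from h import *
np.set_printoptions(precision=4,suppress=True)
T=pose(); c=read_camera('wrist'); save(c,'w6.png'); print(T[:3,3],read_state()['joint_pos'])
im=cv2.imread('pics/w6.png'); hsv=cv2.cvtColor(im,cv2.COLOR_BGR2HSV); H,S,V=[hsv[...,i].astype(int) for i in range(3)]
for nm,m,z in [('yel',(H>10)&(H<28)&(S>120)&(V>120),.11),('red',((H<7)|(H>172))&(S>150)&(V>170),.112),('grn',(H>40)&(H<75)&(S>70),.112)]:
    n,l,st,ce=cv2.connectedComponentsWithStats(m.astype(np.uint8))
    for i in range(1,n):
        if st[i,4]>200: print(nm,st[i],at_z(c,(st[i,0]+st[i,2]/2-.5,st[i,1]+st[i,3]/2-.5),z,T))
E
python3 go.py .503 -.316 .053
```

```text
[ 0.4998 -0.3121  0.1874] [-0.5547  0.4367  0.17    1.3052 -0.0013 -0.5459]
yel [ 203   27   98  153 7013] [ 0.4208 -0.3119  0.11  ]
red [ 212   48   59   61 2716] [ 0.4033 -0.3193  0.112 ]
red [ 105  103   39   40 1244] [ 0.4334 -0.4095  0.112 ]
red [  53  206   74   71 4086] [ 0.5321 -0.4534  0.112 ]
grn [438 114  38  18 393] [ 0.4351 -0.1531  0.112 ]
grn [ 199  246  105   81 5601] [ 0.5768 -0.3139  0.112 ]
dr [-0.001 -0.002 -0.009] xyz [-0.094 -0.149  3.359] t 16.05 j [-0.555  0.437  0.17   1.305 -0.001 -0.546]
```

View pics/w6.png

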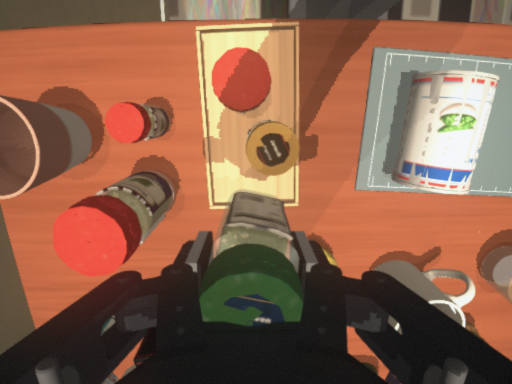

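The yellow jar stands upright in the tray at (272,148), next to the red one at (241,78). The green jar is held upright over the free end, so I'll lower it.

Call:
carry_out --commands '[{"dr": [0,0,0],"xyz": [-0.1,-0.12,0.5],"jaw": 0.8},{"dr": [0,0,0],"xyz": [-0.1,-0.12,1.2],"jaw": 0.8},{"dr": [0,0,0],"xyz": [-0.1,-0.12,1.9],"jaw": 0.8},{"dr": [0,0,0],"xyz": [-0.1,-0.12,2.5],"jaw": 0.8},{"dr": [0,0,0],"xyz": [-0.1,-0.12,2.9],"jaw": 0.8}]'

```text
time: 16.55
position: [0.5026, -0.311, 0.07]
orientation: [-0.002, 0.002, 1.0, 0.001]
wrist_force: [-0.7, 0.2, -1.8]
width: 0.0424
gripper_force: 25.7
```

Call:
carry_out --commands '[{"dr": [0,0,0],"xyz": [0,0,0.25],"jaw": 0.8},{"dr": [0,0,0],"xyz": [0,0,0.4],"jaw": 0.8},{"dr": [0,0,0],"xyz": [0,0,0.45],"jaw": 0.8},{"dr": [0,0,0],"xyz": [0,0,0.45],"jaw": 0.8}]'

```text
time: 16.95
position: [0.5041, -0.3132, 0.0544]
orientation: [-0.0, 0.003, 1.0, -0.001]
wrist_force: [-0.4, 0.9, -1.5]
width: 0.0425
gripper_force: 25.7
```

```bash
python3 go.py .503 -.316 .0525; python3 -c "
from h import *
print(read_state()['wrist_force'],pose()[:3,3])"
```

```text
dr [-0.001 -0.    -0.005] xyz [ 0.027 -0.071  0.048] t 16.95 j [-0.555  0.55  -0.012  1.008 -0.001 -0.55 ]
[-0.3653292   0.86518085 -1.48374006] [ 0.50408485 -0.31317561  0.05443034]
```

Down 2 mm, release, go up.

Call:
carry_out --commands '[{"dr": [0,0,0],"xyz": [0,0,0.05],"jaw": 0.8},{"dr": [0,0,0],"xyz": [0,0,0.05],"jaw": 0.4},{"dr": [0,0,0],"xyz": [0,0,0.05],"jaw": 0.3},{"dr": [0,0,0],"xyz": [0,0,0.05],"jaw": 0.3},{"dr": [0,0,0],"xyz": [0,0,0.05],"jaw": 0.3}]'

```text
time: 17.45
position: [0.5038, -0.3134, 0.0522]
orientation: [-0.0, 0.003, 1.0, -0.001]
wrist_force: [-0.5, -0.6, 0.5]
width: 0.0597
gripper_force: 0.0
```

Call:
carry_out --commands '[{"dr": [0,0,0],"xyz": [0,0,-0.4],"jaw": 0.3},{"dr": [0,0,0],"xyz": [0,0,-1.2],"jaw": 0.3},{"dr": [0,0,0],"xyz": [0,0,-2.2],"jaw": 0.3},{"dr": [0,0,0],"xyz": [0,0,-3.0],"jaw": 0.6},{"dr": [0,0,0],"xyz": [0.4,0.8,-3.4],"jaw": 1.0}]'

```text
time: 17.95
position: [0.491, -0.2844, 0.1914]
orientation: [0.003, 0.004, 1.0, -0.003]
wrist_force: [0.5, 1.3, 0.6]
width: 0.0315
gripper_force: 0.0
```

Call:
carry_out --commands '[{"dr": [0,0,0],"xyz": [0.5,1.0,0],"jaw": 1.0},{"dr": [0,0,0],"xyz": [0.9,2.0,0],"jaw": 1.0},{"dr": [0,0,0],"xyz": [0.9,2.4,0],"jaw": 1.0},{"dr": [0,0,0],"xyz": [0.9,2.4,0],"jaw": 1.0},{"dr": [0,0,0],"xyz": [0.9,2.4,0],"jaw": 1.0}]'

```text
time: 18.45
position: [0.4534, -0.1852, 0.1882]
orientation: [0.0, 0.003, 1.0, -0.001]
wrist_force: [-0.2, 0.1, -0.0]
width: -0.0002
gripper_force: 0.0
```

```bash
cat > tin.py <<'E'
from h import *
import sys
from scipy.optimize import minimize
np.set_printoptions(precision=4,suppress=True)
MK=np.array([.4536,.1307]); a=-.053; U=np.array([np.cos(a),np.sin(a)]); Wd=np.array([-np.sin(a),np.cos(a)])
n,g=sys.argv[1],[float(v) for v in sys.argv[2:4]]
T=pose(); c=read_camera(n); save(c,f"t_{n}_{read_state()['time']:.2f}.png"); print('t',read_state()['time'],'tcp',T[:3,3],'w',read_state()['width'])
def sil(p):
    x,y,w=p; u=np.array([np.cos(w),np.sin(w),0]); v=np.array([-np.sin(w),np.cos(w),0]); t=np.linspace(0,2*np.pi,80)
    ring=.0375*(np.outer(np.cos(t),v)+np.outer(np.sin(t),[0,0,1]))
    P=np.vstack([[x,y,.0415]+s*.055*u+ring for s in (-1,1)])
    M=np.zeros((384,512),np.uint8); cv2.fillConvexPoly(M,cv2.convexHull((proj(c,P,T)*16).astype(np.int32)),1,shift=4); return M.astype(bool)
for r0 in outline_of(n,'tin')[:2]:
    l=r0['pixels'].astype(bool)
    f=lambda p:1-(sil(p)&l).sum()/(sil(p)|l).sum()
    r=min((minimize(f,[*g,w],method='Nelder-Mead',options=dict(initial_simplex=[[g[0],g[1],w],[g[0]+.01,g[1],w],[g[0],g[1]-.01,w],[*g,w+.08]])) for w in (-.1,-.05,0)),key=lambda r:r.fun)
    d=r.x[:2]-MK; print('tin',round(r0['conf'],2),r.x,'iou loss',round(r.fun,3),'in mark x,y',d@U,d@Wd)
print('tin_mid',[(round(q['conf'],2),at_z(c,q['at'],.0415,T),(at_z(c,q['at'],.0415,T)[:2]-MK)@Wd) for q in tip_of(n,'tin_mid')])
E
python3 tin.py wrist .447 -.113; python3 tin.py scene .447 -.113; python3 -c "
from h import *
print(read_state()['wrist_force'])
c=read_camera('scene')
for q in ['jar_yellow','jar_red','jar_green']: print(q,[(np.round(r['at']),round(r['conf'],2),at_z(c,r['at'],.004)) for r in tip_of('scene',q)])
"; python3 go.py .447 -.185 .03; ls pics
```

```text
t 18.5 tcp [ 0.4534 -0.1852  0.1882] w 3.66240147739646e-05
tin 0.85 [ 0.4469 -0.1178 -0.0931] iou loss 0.047 in mark x,y 0.006434550455281945 -0.24847010421064936
tin_mid [(0.89, array([ 0.4464, -0.118 ,  0.0415]), np.float64(-0.24875492817115663))]
t 18.65 tcp [ 0.4532 -0.1859  0.1877] w 0.0001076438469466949
tin 0.79 [ 0.4484 -0.1204 -0.0861] iou loss 0.038 in mark x,y 0.008155841529812165 -0.2509745566306218
tin_mid [(0.94, array([ 0.4501, -0.1141,  0.0415]), np.float64(-0.24462482346264058))]
[ 0.36251859 -0.33346687 -0.50231189]
jar_yellow [(array([313., 168.]), 0.87, array([ 0.46232011, -0.29922758,  0.004     ])), (array([323., 169.]), 0.42, array([ 0.43357437, -0.31878593,  0.004     ]))]
jar_red [(array([332., 175.]), 0.94, array([ 0.39729818, -0.30899077,  0.004     ])), (array([338., 147.]), 0.73, array([ 0.44727324, -0.43774767,  0.004     ])), (array([320., 142.]), 0.72, array([ 0.51181781, -0.4258302 ,  0.004     ]))]
jar_green [(array([304., 158.]), 0.77, array([ 0.51052759, -0.32372657,  0.004     ]))]
dr [-0.001 -0.001 -0.006] xyz [0.134 0.005 3.941] t 18.95 j [-0.388  0.244 -0.107  1.221 -0.001 -0.381]
s5.png
scene0.png
side0.png
t_scene_18.65.png
t_wrist_18.50.png
v1.png
v2.png
w1.png
w2.png
w3.png
w4.png
w5.png
w6.png
```

View pics/t_wrist_18.50.png

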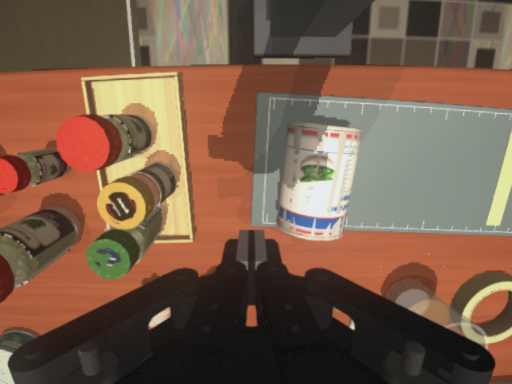

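All three jars stand upright in the tray: red (87,140), yellow (125,203) and green (112,251). The tin lies at (320,180), 249 mm short of the mark. The shut fingers go down behind it next.

Call:
carry_out --commands '[{"dr": [0,0,0],"xyz": [0.1,-0.15,0.6],"jaw": 1.0},{"dr": [0,0,0],"xyz": [0.1,-0.15,1.5],"jaw": 1.0},{"dr": [0,0,0],"xyz": [0.1,-0.15,2.4],"jaw": 1.0},{"dr": [0,0,0],"xyz": [0.1,-0.15,3.2],"jaw": 1.0},{"dr": [0,0,0],"xyz": [0.1,-0.15,3.85],"jaw": 1.0}]'

```text
time: 19.45
position: [0.4476, -0.1907, 0.032]
orientation: [-0.001, 0.003, 1.0, -0.0]
wrist_force: [0.2, -0.3, 0.0]
width: -0.0001
gripper_force: 0.0
```

Call:
carry_out --commands '[{"dr": [0,0,0],"xyz": [0,0,0],"jaw": 1.0},{"dr": [0,0,0],"xyz": [0,0.1,0],"jaw": 1.0},{"dr": [0,0,0],"xyz": [0,0.2,0],"jaw": 1.0},{"dr": [0,0,0],"xyz": [0,0.3,0],"jaw": 1.0},{"dr": [0,0,0],"xyz": [0,0.4,0],"jaw": 1.0}]'

```text
time: 19.95
position: [0.4495, -0.1748, 0.0351]
orientation: [0.001, 0.003, 1.0, -0.001]
wrist_force: [0.1, -0.2, 0.1]
width: -0.0004
gripper_force: 0.0
```

Call:
carry_out --commands '[{"dr": [0,0,0],"xyz": [0,0.1,0],"jaw": 1.0},{"dr": [0,0,0],"xyz": [0,0.2,0],"jaw": 1.0},{"dr": [0,0,0],"xyz": [0,0.3,0],"jaw": 1.0},{"dr": [0,0,0],"xyz": [0,0.4,0],"jaw": 1.0},{"dr": [0,0,0],"xyz": [0,0.5,0],"jaw": 1.0}]'

```text
time: 20.45
position: [0.4485, -0.1545, 0.0337]
orientation: [-0.001, 0.003, 1.0, -0.0]
wrist_force: [0.4, -0.3, 0.2]
width: -0.0002
gripper_force: 0.1
```

```bash
python3 tin.py wrist .448 -.09;python3 tin.py scene .448 -.09; python3 -c "
from h import *
print(read_state()['wrist_force'])"
```

```text
t 20.5 tcp [ 0.4485 -0.1545  0.0337] w 0.00010584314237048558
tin 0.85 [ 0.4487 -0.1037 -0.0825] iou loss 0.384 in mark x,y 0.00755857350536229 -0.23431447600789598
tin_mid []
t 20.65 tcp [ 0.4485 -0.1546  0.0337] w -8.125838392069752e-05
tin 0.55 [ 0.446  -0.1016 -0.086 ] iou loss 0.076 in mark x,y 0.004744100352291197 -0.23236484729193801
tin_mid []
[ 0.897233   -0.54527786 -0.2879156 ]
```

The tin follows: its y is about the TCP y + 0.052. I'll push on with a gentle ramp and check partway that it is rolling.

Call:
carry_out --commands '[{"dr": [0,0,0],"xyz": [0,0.1,0],"jaw": 1.0},{"dr": [0,0,0],"xyz": [0,0.22,0],"jaw": 1.0},{"dr": [0,0,0],"xyz": [0,0.36,0],"jaw": 1.0},{"dr": [0,0,0],"xyz": [0,0.5,0],"jaw": 1.0},{"dr": [0,0,0],"xyz": [-0.05,0.65,0],"jaw": 1.0}]'

```text
time: 21.25
position: [0.4504, -0.1282, 0.0337]
orientation: [-0.001, 0.003, 1.0, -0.0]
wrist_force: [-0.5, -0.8, 0.6]
width: 0.0001
gripper_force: 0.3
```

Call:
carry_out --commands '[{"dr": [0,0,0],"xyz": [0,0.15,0],"jaw": 1.0},{"dr": [0,0,0],"xyz": [0,0.3,0],"jaw": 1.0},{"dr": [0,0,0],"xyz": [0,0.43,0],"jaw": 1.0},{"dr": [0,0,0],"xyz": [0,0.53,0],"jaw": 1.0},{"dr": [0,0,0],"xyz": [-0.05,0.6,0],"jaw": 1.0}]'

```text
time: 21.75
position: [0.4526, -0.1044, 0.0337]
orientation: [-0.001, 0.003, 1.0, -0.0]
wrist_force: [0.6, -0.7, -0.0]
width: 0.0
gripper_force: 0.0
```

```bash
python3 tin.py scene .450 -.05; python3 -c "
from h import *
print(read_state()['wrist_force'])
a=cv2.imread(sorted(__import__('glob').glob('pics/t_scene*'))[-1])[150:260,220:340]; b=cv2.imread('pics/t_scene_18.65.png')[150:260,220:340]
cv2.imwrite('pics/v7.png',cv2.resize(np.hstack([b,a]),None,fx=3.3,fy=3.3,interpolation=cv2.INTER_CUBIC))"
```

```text
t 21.8 tcp [ 0.4526 -0.1044  0.0337] w 6.192772860249342e-05
tin 0.68 [ 0.456  -0.0551 -0.078 ] iou loss 0.083 in mark x,y 0.012228900869398993 -0.18539071020581604
tin 0.28 [ 0.408  -0.1072 -0.1264] iou loss 0.892 in mark x,y -0.032973904538562804 -0.23996472902396043
tin_mid [(0.7, array([ 0.4577, -0.048 ,  0.0415]), np.float64(-0.1782126642095369))]
[-0.19930682  0.48924566 -0.66744467]
```

View pics/v7.png

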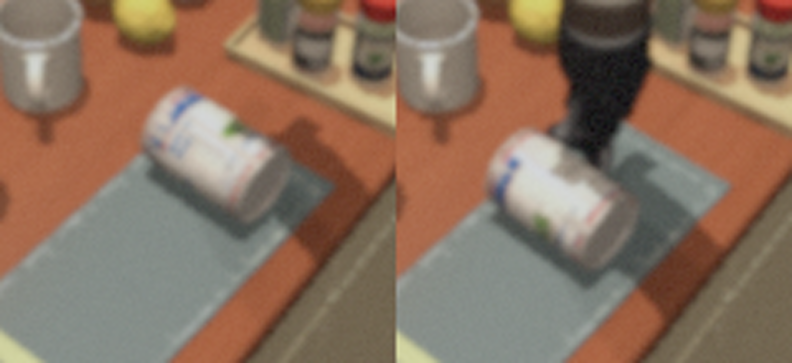

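The left half shows the tin before and the right half after. The label's green picture went from the top to the front lower side, so it is rolling. I'll push on, remaining 183 mm.

Call:
carry_out --commands '[{"dr": [0,0,0],"xyz": [0,0.1,0],"jaw": 1.0},{"dr": [0,0,0],"xyz": [0,0.23,0],"jaw": 1.0},{"dr": [0,0,0],"xyz": [0,0.38,0],"jaw": 1.0},{"dr": [0,0,0],"xyz": [0,0.55,0],"jaw": 1.0},{"dr": [0,0,0],"xyz": [-0.05,0.73,0],"jaw": 1.0}]'

```text
time: 22.4
position: [0.4547, -0.075, 0.0337]
orientation: [-0.001, 0.003, 1.0, -0.0]
wrist_force: [-0.7, -0.4, -0.2]
width: 0.0003
gripper_force: 0.1
```

Call:
carry_out --commands '[{"dr": [0,0,0],"xyz": [0,0.18,0],"jaw": 1.0},{"dr": [0,0,0],"xyz": [0,0.36,0],"jaw": 1.0},{"dr": [0,0,0],"xyz": [0,0.54,0],"jaw": 1.0},{"dr": [0,0,0],"xyz": [0,0.72,0],"jaw": 1.0},{"dr": [0,0,0],"xyz": [-0.07,0.9,0],"jaw": 1.0}]'

```text
time: 22.9
position: [0.4577, -0.0391, 0.0336]
orientation: [-0.001, 0.003, 1.0, -0.0]
wrist_force: [-0.8, 0.1, 0.4]
width: 0.0003
gripper_force: 0.1
```

Call:
carry_out --commands '[{"dr": [0,0,0],"xyz": [0,0.18,0],"jaw": 1.0},{"dr": [0,0,0],"xyz": [0,0.36,0],"jaw": 1.0},{"dr": [0,0,0],"xyz": [0,0.54,0],"jaw": 1.0},{"dr": [0,0,0],"xyz": [0,0.72,0],"jaw": 1.0},{"dr": [0,0,0],"xyz": [-0.07,0.9,0],"jaw": 1.0}]'

```text
time: 23.4
position: [0.4607, -0.0032, 0.0336]
orientation: [-0.001, 0.003, 1.0, -0.0]
wrist_force: [0.3, 0.1, -0.6]
width: -0.0
gripper_force: 0.2
```

Call:
carry_out --commands '[{"dr": [0,0,0],"xyz": [0,0.17,0],"jaw": 1.0},{"dr": [0,0,0],"xyz": [0,0.32,0],"jaw": 1.0},{"dr": [0,0,0],"xyz": [0,0.45,0],"jaw": 1.0},{"dr": [0,0,0],"xyz": [0,0.56,0],"jaw": 1.0},{"dr": [0,0,0],"xyz": [-0.05,0.65,0],"jaw": 1.0}]'

```text
time: 23.9
position: [0.4629, 0.0226, 0.0336]
orientation: [-0.001, 0.003, 1.0, -0.0]
wrist_force: [-0.1, -0.1, -0.5]
width: -0.0003
gripper_force: 0.0
```

Call:
carry_out --commands '[{"dr": [0,0,0],"xyz": [0,0.07,0],"jaw": 1.0},{"dr": [0,0,0],"xyz": [0,0.12,0],"jaw": 1.0},{"dr": [0,0,0],"xyz": [0,0.15,0],"jaw": 1.0},{"dr": [0,0,0],"xyz": [0,0.17,0],"jaw": 1.0},{"dr": [0,0,0],"xyz": [0,0.17,0],"jaw": 1.0}]'

```text
time: 24.4
position: [0.4632, 0.029, 0.0336]
orientation: [-0.001, 0.003, 1.0, -0.0]
wrist_force: [0.2, 0.2, -0.5]
width: 0.0001
gripper_force: 0.0
```

```bash
python3 tin.py scene .460 .095; python3 tin.py side .46 .095;  python3 tin.py wrist .46 .095; python3 -c "
from h import *
print(read_state()['wrist_force'])"
```

```text
t 24.45 tcp [0.4632 0.029  0.0336] w -0.00040016997028895804
tin 0.64 [ 0.4662  0.0836 -0.0538] iou loss 0.086 in mark x,y 0.015054634394548436 -0.046333803010989265
tin_mid [(0.61, array([0.434 , 0.0588, 0.0415]), np.float64(-0.07283057125920815)), (0.58, array([0.4652, 0.0896, 0.0415]), np.float64(-0.04038573750531141)), (0.5, array([ 0.5763, -0.1997,  0.0415]), np.float64(-0.3234434249649652)), (0.24, array([0.4498, 0.3348, 0.0415]), np.float64(0.20356980363770186))]
t 24.6 tcp [0.4632 0.0289 0.0336] w -0.00010471502130042921
tin 0.96 [ 0.4664  0.0857 -0.0647] iou loss 0.067 in mark x,y 0.015132927255126308 -0.04424958044079886
tin 0.52 [ 0.46   0.095 -0.1  ] iou loss 1.0 in mark x,y 0.008282227610186117 -0.03531082986582263
tin_mid [(0.74, array([0.4554, 0.0767, 0.0415]), np.float64(-0.05380535764861008)), (0.36, array([0.4056, 0.0992, 0.0415]), np.float64(-0.033973999026272565))]
t 24.75 tcp [0.4632 0.0289 0.0336] w 1.8668055887980745e-05
tin 0.92 [ 0.466   0.0856 -0.0828] iou loss 0.377 in mark x,y 0.014812580412574746 -0.04438637024266849
tin_mid []
[-0.00245512 -0.9961142   0.48096088]
```

Call:
carry_out --commands '[{"dr": [0,0,0],"xyz": [0,0.08,0],"jaw": 1.0},{"dr": [0,0,0],"xyz": [0,0.16,0],"jaw": 1.0},{"dr": [0,0,0],"xyz": [0,0.25,0],"jaw": 1.0},{"dr": [0,0,0],"xyz": [0,0.34,0],"jaw": 1.0},{"dr": [0,0,0],"xyz": [-0.03,0.43,0],"jaw": 1.0}]'

```text
time: 25.35
position: [0.4644, 0.0466, 0.0336]
orientation: [-0.001, 0.003, 1.0, -0.0]
wrist_force: [0.3, 0.1, 1.1]
width: 0.0001
gripper_force: 0.2
```

Call:
carry_out --commands '[{"dr": [0,0,0],"xyz": [0,0.08,0],"jaw": 1.0},{"dr": [0,0,0],"xyz": [0,0.16,0],"jaw": 1.0},{"dr": [0,0,0],"xyz": [0,0.23,0],"jaw": 1.0},{"dr": [0,0,0],"xyz": [0,0.3,0],"jaw": 1.0},{"dr": [0,0,0],"xyz": [-0.03,0.36,0],"jaw": 1.0}]'

```text
time: 25.85
position: [0.4657, 0.0609, 0.0336]
orientation: [-0.001, 0.003, 1.0, -0.0]
wrist_force: [-0.6, 0.2, -0.1]
width: -0.0001
gripper_force: 0.0
```

Call:
carry_out --commands '[{"dr": [0,0,0],"xyz": [0,0.05,0],"jaw": 1.0},{"dr": [0,0,0],"xyz": [0,0.1,0],"jaw": 1.0},{"dr": [0,0,0],"xyz": [0,0.14,0],"jaw": 1.0},{"dr": [0,0,0],"xyz": [0,0.17,0],"jaw": 1.0},{"dr": [0,0,0],"xyz": [0,0.2,0],"jaw": 1.0}]'

```text
time: 26.35
position: [0.4659, 0.0686, 0.0336]
orientation: [-0.001, 0.003, 1.0, -0.001]
wrist_force: [0.6, -0.1, -0.9]
width: -0.0001
gripper_force: 0.2
```

Call:
carry_out --commands '[{"dr": [0,0,0],"xyz": [0,0.02,0],"jaw": 1.0},{"dr": [0,0,0],"xyz": [0,0.02,0],"jaw": 1.0},{"dr": [0,0,0],"xyz": [0,0.02,0],"jaw": 1.0}]'

```text
time: 26.65
position: [0.4659, 0.0694, 0.0336]
orientation: [-0.001, 0.003, 1.0, -0.0]
wrist_force: [-1.1, 0.3, 0.2]
width: -0.0001
gripper_force: 0.0
```

```bash
python3 tin.py scene .468 .12; python3 tin.py side .468 .12;  python3 tin.py wrist .468 .12
```

```text
t 26.7 tcp [0.4659 0.0694 0.0336] w 6.5754150717761e-05
tin 0.9 [ 0.4697  0.1184 -0.0925] iou loss 0.083 in mark x,y 0.016702500210782508 -0.011412121428637845
tin_mid [(0.34, array([ 0.44  , -0.2583,  0.0415]), np.float64(-0.3891901048736637))]
t 26.85 tcp [0.4659 0.0694 0.0336] w 0.00015889459642450782
tin 0.55 [ 0.47    0.1212 -0.0916] iou loss 0.067 in mark x,y 0.016853857360896774 -0.008595677280083092
tin 0.36 [ 0.468  0.12  -0.1  ] iou loss 1.0 in mark x,y 0.014946614473815298 -0.009922132622129987
tin_mid [(0.95, array([0.463 , 0.1243, 0.0415]), np.float64(-0.00590246013018322))]
t 27.0 tcp [0.4659 0.0694 0.0336] w 0.00037492792674404495
tin 0.57 [ 0.4693  0.1215 -0.0768] iou loss 0.388 in mark x,y 0.016124186204779775 -0.008356117335447319
tin_mid []
```

Call:
carry_out --commands '[{"dr": [0,0,0],"xyz": [0,0.04,0],"jaw": 1.0},{"dr": [0,0,0],"xyz": [0,0.08,0],"jaw": 1.0},{"dr": [0,0,0],"xyz": [0,0.12,0],"jaw": 1.0},{"dr": [0,0,0],"xyz": [0,0.15,0],"jaw": 1.0},{"dr": [0,0,0],"xyz": [0,0.18,0],"jaw": 1.0}]'

```text
time: 27.6
position: [0.4659, 0.0767, 0.0336]
orientation: [-0.001, 0.003, 1.0, -0.0]
wrist_force: [-0.2, -0.6, 0.0]
width: -0.0
gripper_force: 0.2
```

Call:
carry_out --commands '[{"dr": [0,0,0],"xyz": [0,0.02,0],"jaw": 1.0},{"dr": [0,0,0],"xyz": [0,0.02,0],"jaw": 1.0},{"dr": [0,0,0],"xyz": [0,0.02,0],"jaw": 1.0},{"dr": [0,0,0],"xyz": [0,-0.2,0],"jaw": 1.0},{"dr": [0,0,0],"xyz": [0,-0.8,0],"jaw": 1.0}]'

```text
time: 28.1
position: [0.466, 0.045, 0.0337]
orientation: [-0.0, 0.001, 1.0, -0.0]
wrist_force: [0.4, -0.6, 0.0]
width: -0.0001
gripper_force: 0.0
```

Call:
carry_out --commands '[{"dr": [0,0,0],"xyz": [0,0,-0.8],"jaw": 1.0},{"dr": [0,0,0],"xyz": [0,0,-1.8],"jaw": 1.0},{"dr": [0,0,0],"xyz": [0,0,-2.8],"jaw": 1.0},{"dr": [0,0,0],"xyz": [0.3,0.6,-3.8],"jaw": 1.0},{"dr": [0,0,0],"xyz": [0.6,1.4,-4.3],"jaw": 1.0}]'

```text
time: 28.6
position: [0.4439, 0.1002, 0.2093]
orientation: [0.002, 0.005, 1.0, 0.0]
wrist_force: [0.2, -0.5, -0.2]
width: -0.0003
gripper_force: 0.0
```

Call:
carry_out --commands '[{"dr": [0,0,0],"xyz": [0.2,0.8,0],"jaw": 1.0},{"dr": [0,0,0],"xyz": [0.2,1.2,0],"jaw": 1.0},{"dr": [0,0,0],"xyz": [0.2,1.2,0],"jaw": 1.0},{"dr": [0,0,0],"xyz": [0.2,1.2,0],"jaw": 1.0}]'

```text
time: 29.0
position: [0.4344, 0.1484, 0.2054]
orientation: [-0.001, 0.003, 1.0, -0.001]
wrist_force: [1.1, 0.1, -0.1]
width: -0.0
gripper_force: 0.0
```

```bash
python3 tin.py wrist .468 .128; python3 tin.py scene .468 .128
python3 - <<'E'
from h import *
np.set_printoptions(precision=4,suppress=True)
T=pose(); c=read_camera('wrist'); save(c,'w8.png'); print(T)
for n in ('wrist','side','scene'):
    if n!='wrist': c=read_camera(n)
    for q,z in [('release_top',.1245)]:
        print(n,q,[(np.round(r['at']),round(r['conf'],2),at_z(c,r['at'],z,T)) for r in tip_of(n,q)])
E
```

```text
t 29.05 tcp [0.4344 0.1484 0.2054] w -1.9807599691243626e-05
tin 0.68 [ 0.4696  0.1283 -0.0839] iou loss 0.238 in mark x,y 0.016063954485545963 -0.0015455839223118108
tin_mid []
t 29.2 tcp [0.4345 0.1479 0.2053] w -4.821066134619024e-06
tin_mid [(0.61, array([0.4716, 0.1251, 0.0415]), np.float64(-0.0045909658995226385)), (0.19, array([0.4505, 0.3239, 0.0415]), np.float64(0.19277399681275148))]
[[-1.      0.0072 -0.0015  0.4346]
 [ 0.0072  1.     -0.001   0.1481]
 [ 0.0015 -0.001  -1.      0.2054]
 [ 0.      0.      0.      1.    ]]
wrist release_top [(array([474., 183.]), 0.92, array([0.4191, 0.3358, 0.1245])), (array([397., 191.]), 0.59, array([0.4259, 0.2694, 0.1245]))]
side release_top [(array([218., 253.]), 0.46, array([0.4173, 0.3403, 0.1245]))]
scene release_top [(array([174., 312.]), 0.56, array([0.4119, 0.3419, 0.1245])), (array([230., 264.]), 0.43, array([0.3926, 0.1839, 0.1245]))]
```

View pics/w8.png

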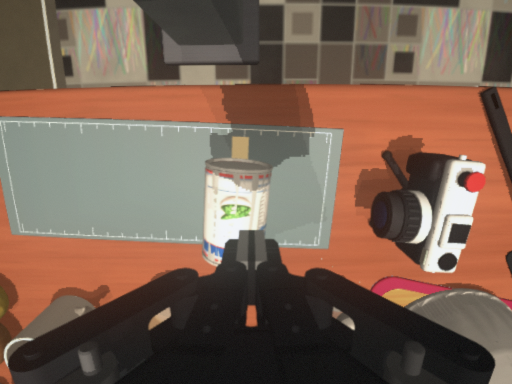

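The tin sits over the tape, whose near end shows at (240,147) centred under it. The camera's red release is at (475,182). I'll move the shut fingers above it.

Call:
carry_out --commands '[{"dr": [0,0,0],"xyz": [0.1,1.0,0],"jaw": 1.0},{"dr": [0,0,0],"xyz": [0.2,2.0,0],"jaw": 1.0},{"dr": [0,0,0],"xyz": [0.3,3.0,0],"jaw": 1.0},{"dr": [0,0,0],"xyz": [0.4,4.0,0],"jaw": 1.0},{"dr": [0,0,0],"xyz": [0.43,4.75,0],"jaw": 1.0}]'

```text
time: 30.1
position: [0.4179, 0.3413, 0.2054]
orientation: [-0.001, 0.002, 1.0, -0.0]
wrist_force: [0.1, -0.3, 0.2]
width: -0.0
gripper_force: 0.0
```

Call:
carry_out --commands '[{"dr": [0,0,0],"xyz": [0,0,0],"jaw": 1.0},{"dr": [0,0,0],"xyz": [0,0,0],"jaw": 1.0},{"dr": [0,0,0],"xyz": [0,0,0],"jaw": 1.0}]'

```text
time: 30.4
position: [0.4184, 0.3381, 0.2053]
orientation: [-0.001, 0.003, 1.0, -0.001]
wrist_force: [0.0, 0.6, -0.8]
width: 0.0001
gripper_force: 0.0
```

```bash
python3 - <<'E'
from h import *
np.set_printoptions(precision=4,suppress=True)
T=pose(); c=read_camera('wrist'); save(c,'w9.png'); print(T[:3,3])
print('release',[(np.round(r['at']),round(r['conf'],2),at_z(c,r['at'],.1245,T)) for r in tip_of('wrist','release_top')])
im=cv2.imread('pics/w9.png'); hsv=cv2.cvtColor(im,cv2.COLOR_BGR2HSV); H,S,V=[hsv[...,i].astype(int) for i in range(3)]
m=((H<5)|(H>172))&(S>170)&(V>140); n,l,st,ce=cv2.connectedComponentsWithStats(m.astype(np.uint8))
for i in range(1,n):
    if st[i,4]>80: print('red',st[i],ce[i],at_z(c,ce[i],.1245,T))
s=[];F=read_state()['wrist_force']; print(F)
from tin import *
E
python3 tin.py scene .468 .128; python3 tin.py side .468 .128;python3 go.py .417 .338 .13
```

```text
[0.4184 0.3381 0.2053]
release [(array([250., 199.]), 0.55, array([0.4153, 0.3359, 0.1245]))]
[ 0.3061 -0.8603 -0.1431]
t 30.55 tcp [0.4186 0.3378 0.2056] w -0.00010907072427915306
tin 0.88 [ 0.469   0.1258 -0.0789] iou loss 0.084 in mark x,y 0.015668594691130754 -0.004088379479484393
tin_mid [(0.67, array([0.4638, 0.1322, 0.0415]), np.float64(0.0020546540576332163))]
t 30.7 tcp [0.4187 0.3382 0.2057] w 7.375077753593981e-05
tin 0.77 [ 0.4701  0.1276 -0.061 ] iou loss 0.052 in mark x,y 0.016677454722902336 -0.0021807399111794428
tin_mid [(0.63, array([0.4662, 0.1298, 0.0415]), np.float64(-0.0002716391496480551)), (0.62, array([0.5802, 0.2985, 0.0415]), np.float64(0.1742340331596957))]
dr [-0.001 -0.001 -0.007] xyz [ 0.04  -0.014  1.891] t 30.8 j [0.68  0.33  0.059 1.301 0.    0.687]Traceback (most recent call last):
  File "<stdin>", line 10, in <module>
  File "tin.py", line 6, in <module>
    n,g=sys.argv[1],[float(v) for v in sys.argv[2:4]]
        ~~~~~~~~^^^
IndexError: list index out of range
```

The tin is within about 3 mm of the tape's centre line. I'll descend to just above the button.

Call:
carry_out --commands '[{"dr": [0,0,0],"xyz": [0.05,-0.02,0.5],"jaw": 1.0},{"dr": [0,0,0],"xyz": [0.05,-0.02,1.0],"jaw": 1.0},{"dr": [0,0,0],"xyz": [0.05,-0.02,1.5],"jaw": 1.0},{"dr": [0,0,0],"xyz": [0.05,-0.02,1.85],"jaw": 1.0},{"dr": [0,0,0],"xyz": [0.05,-0.02,1.9],"jaw": 1.0}]'

```text
time: 31.3
position: [0.4152, 0.3371, 0.1275]
orientation: [-0.002, 0.003, 1.0, -0.002]
wrist_force: [-0.3, 0.3, -0.6]
width: -0.0001
gripper_force: 0.0
```

Call:
carry_out --commands '[{"dr": [0,0,0],"xyz": [0,0,0],"jaw": 1.0},{"dr": [0,0,0],"xyz": [0,0,0],"jaw": 1.0},{"dr": [0,0,0],"xyz": [0,0,0.05],"jaw": 1.0},{"dr": [0,0,0],"xyz": [0,0,0.1],"jaw": 1.0},{"dr": [0,0,0],"xyz": [0,0,0.1],"jaw": 1.0}]'

```text
time: 31.8
position: [0.4164, 0.3382, 0.1255]
orientation: [-0.001, 0.003, 1.0, -0.0]
wrist_force: [-0.7, -0.7, 0.7]
width: -0.0
gripper_force: 0.0
```

```bash
python3 go.py .416 .337 .121
python3 - <<'E'
from h import *
s=read_state(); print(s['position'],s['wrist_force'])
c=read_camera('wrist'); save(c,'w10.png'); print(read_state()['wrist_force'])
E
```

```text
dr [-0.001 -0.001 -0.006] xyz [ 0.009 -0.029  0.113] t 31.8 j [ 0.682  0.381 -0.084  1.107  0.     0.688]
[0.41635911 0.33815222 0.12552606] [-0.68562003 -0.67898354  0.66244116]
[-0.54480951  0.15424687  0.17114813]
```

View pics/w10.png

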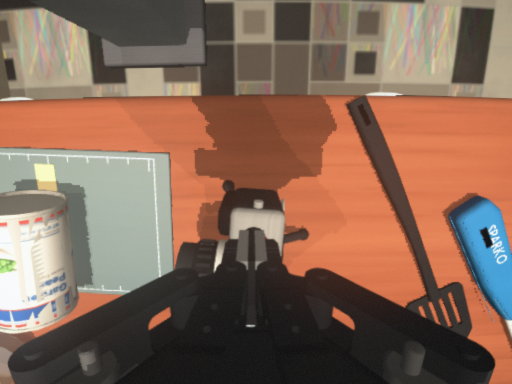

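The fingertips cover the release, just above its top. I'll press in small steps.

Call:
carry_out --commands '[{"dr": [0,0,0],"xyz": [0,0,0.03],"jaw": 1.0},{"dr": [0,0,0],"xyz": [0,0,0.06],"jaw": 1.0},{"dr": [0,0,0],"xyz": [0,0,0.09],"jaw": 1.0},{"dr": [0,0,0],"xyz": [0,0,0.1],"jaw": 1.0},{"dr": [0,0,0],"xyz": [0,0,0.1],"jaw": 1.0}]'

```text
time: 32.35
position: [0.4165, 0.3383, 0.1216]
orientation: [-0.0, 0.003, 1.0, -0.0]
wrist_force: [-0.7, -0.7, 2.7]
width: -0.0001
gripper_force: 1.0
```

Call:
carry_out --commands '[{"dr": [0,0,0],"xyz": [0,0,0],"jaw": 1.0}]'

```text
time: 32.45
position: [0.4165, 0.3383, 0.1217]
orientation: [-0.0, 0.003, 1.0, -0.0]
wrist_force: [0.6, 0.1, 2.2]
width: 0.0003
gripper_force: 1.0
```

Call:
carry_out --commands '[{"dr": [0,0,0],"xyz": [0,0,0],"jaw": 1.0}]'

```text
time: 32.55
position: [0.4165, 0.3383, 0.1216]
orientation: [-0.0, 0.003, 1.0, -0.0]
wrist_force: [-0.1, -0.9, 2.0]
width: 0.0004
gripper_force: 1.0
```

Call:
carry_out --commands '[{"dr": [0,0,0],"xyz": [0,0,0.02],"jaw": 1.0},{"dr": [0,0,0],"xyz": [0,0,0.02],"jaw": 1.0},{"dr": [0,0,0],"xyz": [0,0,0.02],"jaw": 1.0},{"dr": [0,0,0],"xyz": [0,0,0.02],"jaw": 1.0},{"dr": [0,0,0],"xyz": [0,0,0.02],"jaw": 1.0}]'

```text
time: 33.05
position: [0.4165, 0.3383, 0.1208]
orientation: [-0.0, 0.003, 1.0, -0.0]
wrist_force: [-0.3, -0.0, 4.3]
width: -0.0001
gripper_force: 2.0
```

Call:
carry_out --commands '[{"dr": [0,0,0],"xyz": [0,0,0],"jaw": 1.0},{"dr": [0,0,0],"xyz": [0,0,0],"jaw": 1.0},{"dr": [0,0,0],"xyz": [0,0,0],"jaw": 1.0},{"dr": [0,0,0],"xyz": [0,0,0],"jaw": 1.0},{"dr": [0,0,0],"xyz": [0,0,0],"jaw": 1.0}]'

```text
time: 33.55
position: [0.4165, 0.3383, 0.1208]
orientation: [-0.0, 0.003, 1.0, -0.0]
wrist_force: [0.1, 0.1, 4.8]
width: -0.0001
gripper_force: 2.5
```

Call:
carry_out --commands '[{"dr": [0,0,0],"xyz": [0,0,0],"jaw": 1.0},{"dr": [0,0,0],"xyz": [0,0,0],"jaw": 1.0}]'

```text
time: 33.75
position: [0.4165, 0.3383, 0.1208]
orientation: [-0.0, 0.003, 1.0, -0.0]
wrist_force: [0.8, 0.6, 5.0]
width: 0.0001
gripper_force: 2.5
```

The force is 4.8 N, which is on the halfway stop (between 2.6 and 6 N), and it was held for over a second. Now all the way down.

Call:
carry_out --commands '[{"dr": [0,0,0],"xyz": [0,0,0.03],"jaw": 1.0},{"dr": [0,0,0],"xyz": [0,0,0.06],"jaw": 1.0},{"dr": [0,0,0],"xyz": [0,0,0.083],"jaw": 1.0},{"dr": [0,0,0],"xyz": [0,0,0.083],"jaw": 1.0},{"dr": [0,0,0],"xyz": [0,0,0.083],"jaw": 1.0}]'

```text
time: 34.25
position: [0.4165, 0.3383, 0.1181]
orientation: [-0.0, 0.003, 1.0, -0.0]
wrist_force: [-1.0, 0.2, 8.4]
width: 0.0001
gripper_force: 4.2
```

Call:
carry_out --commands '[{"dr": [0,0,0],"xyz": [0,0,0.012],"jaw": 1.0},{"dr": [0,0,0],"xyz": [0,0,0.015],"jaw": 1.0},{"dr": [0,0,0],"xyz": [0,0,0.015],"jaw": 1.0},{"dr": [0,0,0],"xyz": [0,0,0.015],"jaw": 1.0}]'

```text
time: 34.65
position: [0.4165, 0.3383, 0.1175]
orientation: [-0.0, 0.003, 1.0, -0.0]
wrist_force: [-0.5, -0.4, 9.4]
width: 0.0002
gripper_force: 4.4
```

Call:
carry_out --commands '[{"dr": [0,0,0],"xyz": [0,0,0],"jaw": 1.0},{"dr": [0,0,0],"xyz": [0,0,0],"jaw": 1.0}]'

```text
time: 34.85
position: [0.4165, 0.3383, 0.1176]
orientation: [-0.0, 0.003, 1.0, -0.0]
wrist_force: [-0.3, -1.4, 9.1]
width: 0.0002
gripper_force: 4.4
```

Call:
carry_out --commands '[{"dr": [0,0,0],"xyz": [0,0,-0.2],"jaw": 1.0},{"dr": [0,0,0],"xyz": [0,0,-0.7],"jaw": 1.0},{"dr": [0,0,0],"xyz": [0,0,-1.4],"jaw": 1.0},{"dr": [0,0,0],"xyz": [0,0,-2.2],"jaw": 1.0},{"dr": [0,0,0],"xyz": [0,0,-2.5],"jaw": 1.0}]'

```text
time: 35.35
position: [0.417, 0.3386, 0.2189]
orientation: [0.0, 0.003, 1.0, 0.0]
wrist_force: [0.8, 0.1, 0.2]
width: 0.0004
gripper_force: 0.0
```

```bash
python3 tin.py side .468 .128; python3 tin.py scene .468 .128
python3 - <<'E'
from h import *
c=read_camera('scene'); save(c,'fin.png'); 
for q in ['jar_yellow','jar_red','jar_green']: print(q,[(np.round(r['at']),round(r['conf'],2),np.round(at_z(c,r['at'],.004),3)) for r in tip_of('scene',q)])
a=cv2.imread('pics/fin.png')[80:350,100:420]; cv2.imwrite('pics/v10.png',cv2.resize(a,None,fx=2.2,fy=2.2,interpolation=cv2.INTER_CUBIC))
print(read_state()['wrist_force'],read_state()['time'])
E
```

```text
t 35.4 tcp [0.417  0.3386 0.2189] w -0.00023366731297947706
tin 0.93 [ 0.4709  0.1276 -0.1137] iou loss 0.072 in mark x,y 0.017417439220546414 -0.002150986246519005
tin_mid [(0.85, array([0.4681, 0.1271, 0.0415]), np.float64(-0.002785084186035719))]
t 35.55 tcp [0.4164 0.3381 0.2162] w -0.00012452461234778835
tin 0.66 [ 0.4705  0.1273 -0.1178] iou loss 0.054 in mark x,y 0.017065709967358695 -0.002512963848536886
tin 0.27 [ 0.468  0.128 -0.1  ] iou loss 1.0 in mark x,y 0.014522812948604129 -0.0019333659922159039
tin_mid [(0.67, array([0.4661, 0.1229, 0.0415]), np.float64(-0.007132256053310051))]
jar_yellow [(array([311., 169.]), 0.58, array([ 0.465, -0.294,  0.004]))]
jar_red [(array([320., 144.]), 0.84, array([ 0.506, -0.415,  0.004])), (array([333., 174.]), 0.67, array([ 0.397, -0.318,  0.004])), (array([340., 149.]), 0.51, array([ 0.438, -0.435,  0.004]))]
jar_green [(array([304., 158.]), 0.94, array([ 0.512, -0.323,  0.004]))]
[ 0.78237377 -0.45416221 -0.44734212] 35.85
```

View pics/v10.png

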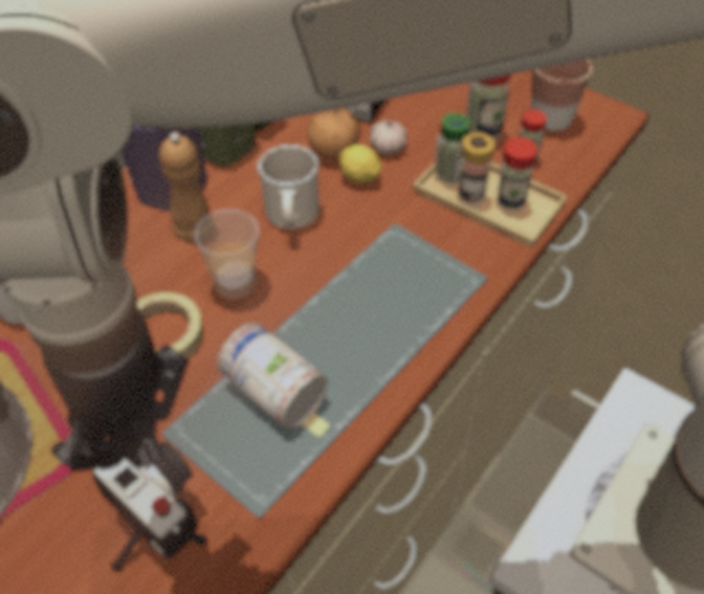

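The final picture shows three jars upright on the tray (455,150; 477,165; 517,172) and the tin lying across the tape (273,375). The release is free, the bystanders are unmoved and the gripper is clear of everything, so I'm handing in.

```bash
python3 -c "
from cell import job_done
print(job_done())"
```

```text
the job is handed in; nothing more can be done
None
```

I handed the job in at about 36 s. All three jars stand on the tray, the tin rolled to rest about 3 mm from the tape's centre line, and the release was held halfway for over a second, pressed fully down and let go. The hand-in returned no verdict.

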